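# Press mosaic panels and shut them in the drying box

## Robot

A 7-joint arm with a two-finger parallel gripper is mounted at the origin on the work surface. World frame = base frame: x ahead of the robot, y to its left, z up, the work surface at z = 0. Lengths are in m, angles in rad, forces in N, time in s.
With the tool pointing down it reaches from about 0.425 to 0.875 m from the base axis. Payload 4.7 kg.
Tool frame: the origin (TCP) lies at the very end of the fingers, on their centre line; the grasp point (between the pads) lies 19 mm behind it (ctrl.grasp_offset is the distance from the TCP to the grasp point, in m); z points along the fingers, y is the direction in which the jaws open and shut (so a half turn about z gives the same grasp; the last joint's range is limited). The gripper opens to 87 mm and grips with 3 to 60 N. Pads are 19 mm wide; open, the fingers measure 117 mm over their backs; the gripper's body (75 mm by 190 mm) begins 51 mm behind the grasp point.
Start: joints at [1.321, 0.321, -0.07, 1.45, 0.023, 1.371, -0.057], TCP at [0.169, -0.628, 0.223] pointing down, gripper open.
Joint ranges: [-2.86, 2.86], [-0.3, 2.09], [-1.38, 1.24], [0.06, 2.45], [-1.56, 4.7], [0.09, 2.05], [-2.69, 2.69]. Speed limits (rad/s): [2.57, 2.57, 3.14, 3.14, 3.14, 3.14, 3.14].

## Interface

Orientations are given as a rotation vector (axis times angle).
In Python, from bench import ctrl gives the robot as it stands.
- The arm moves only by the shell command python3 -m creep 'ROWS' [FORCE]. ROWS is JSON, a list that holds one entry, the list of rows, each a list of 7 numbers: the opening, from 0 (shut) to 1 (fully open), then the shift along the tool's x, y, z in mm, then the turn, a rotation vector about the tool's x, y, z in rad. In form: [[[grip, dx, dy, dz, rx, ry, rz], ...]]. A call has 1 to 5 rows; each row is the pose to reach, as a shift and turn from the pose commanded when the call began, along the tool's axes at that moment; what a row does not reach only later rows make up. A row lasts 1/10 s, in which the tool goes at most 50 mm and 8.59 degrees, less where a joint would pass 70% of its speed; a pose out of reach is approached as far as the arm can. A call with a gripper value outside its range is refused whole. The fingers move at their own pace and stop on an object; FORCE is the grip in N (left out, the last holds). Time passes only in rows, so rows that repeat a pose let the fingers close. It gives the time, the measured TCP pose, the force and the opening at its end, in the units of the state.
- ctrl.get_state(): the state, without advancing time (a new reading comes with each control period).
- ctrl.get_image(name): name is "scene" or "top"; returns the picture (480x640x3 uint8, red, green, blue); there is no depth.
- ctrl.camera_params(name): a dict with "K" (3x3 intrinsics, pixels), "k1" (the pictures are not rectified: a ray, as slopes to the right and down, at radius r is drawn at 1 + k1 r^2 times it, then the intrinsics apply), "pose" (4x4, takes a point from camera to world coordinates). Camera axes: x right, y down, z forward; pixel columns grow to the right and rows downward; lengths in m; the calibration is good to about 2 mm. A picture is of the moment at which its call begins. camera_params takes no time and is no camera call.
- ctrl.close_job(): hands the job in, once; it reports no verdict.
The state is a dict: "time": time; "joint_positions": joint angles; "qd": joint speeds; "joint_torque": joint torques, N m; "position": TCP position; "tool_rot": TCP orientation; "ft_force": force on the tool from outside, world axes, zero at the start; "torque": the same for the moment, N m; "grip_width": opening from 0.0 (shut) to 1.0 (fully open).
Only numpy, scipy, OpenCV 4.12 (cv2) and the standard library are available. Lean on these libraries where they do the work, as an engineer would, in place of code of your own. Each camera call takes 0.05 s, during which the arm holds its last target. There are 200 camera calls.

## Task

Press the freshly glued mosaic panels: lay every panel on the table flat and side by side on the floor of the grey tray, spread so that the wooden press board then lies level on them inside the tray, and after that stand every steel weight flat on the board. Then raise the clear sash of the drying box, slide the loaded tray across the table (never lifting it) until it is all the way in behind the sash, and lower the sash fully shut. Do not knock over the jar.

Things in the scene. Friction and masses are not known exactly. Their poses are not given: they have to be found in the camera images.
- tray: loose grey plastic press tray on the table in front of the drying box, open on top: outside 158 (x) x 126 (y) x 30 mm tall, walls 5 mm and floor 5 mm thick (inside 148 x 116 x 25 mm), 0.2 kg empty and about 1.1 kg fully loaded; origin at the centre of its underside. At the start its x axis points roughly into the drying box.
- panel0: mosaic sample panel: a flat rectangular plywood tile faced with a 2 x 3 grid of small ceramic and glass tiles, 40 (its x) x 62 (its y) x 14 mm thick, 60 g; origin at its very centre (7 mm above the surface when lying), z through the thickness. May be absent.
- panel1: mosaic sample panel: a flat rectangular plywood tile faced with a 2 x 3 grid of small ceramic and glass tiles, 40 (its x) x 62 (its y) x 14 mm thick, 60 g; origin at its very centre (7 mm above the surface when lying), z through the thickness. May be absent.
- panel2: mosaic sample panel: a flat rectangular plywood tile faced with a 2 x 3 grid of small ceramic and glass tiles, 40 (its x) x 62 (its y) x 14 mm thick, 60 g; origin at its very centre (7 mm above the surface when lying), z through the thickness. May be absent.
- board: press board: plywood plate 138 (x) x 106 (y) x 8 mm, fits in the tray with 5 mm play each side. Wooden bar handle across its middle on two posts: 70 mm along the board's y, 12 mm thick in x, 26 to 38 mm above the underside. 0.12 kg; origin at the centre of the underside (19 mm above the table when on the panels in the tray). One weight fits each side of the handle, 40 mm from it in x.
- weight0: press weight: dark steel slab 45 (x) x 60 (y) x 16 mm with a round upright steel knob 24 mm in diameter and 28 mm tall in the middle (44 mm tall in all), about 0.3 kg; origin at the centre of the underside. May be absent.
- weight1: press weight: dark steel slab 45 (x) x 60 (y) x 16 mm with a round upright steel knob 24 mm in diameter and 28 mm tall in the middle (44 mm tall in all), about 0.3 kg; origin at the centre of the underside. May be absent.
- bay: fixed aluminium drying box, 250 mm wide (y), clear roof 126 mm high, no floor (the tray slides in on the table). Origin on the table, middle of the front opening, in the sash plane; x points into the box. Free inside: 226 mm wide, rear wall at x = 225 mm. Two sash posts 165 mm tall at y = +-120 mm. The tray is in when its origin is about 100 mm (at least 87) beyond this origin in x.
- sash_handle (a point): middle of the bar handle along the top of the clear sash: a steel bar 120 mm long along the box's y, 12 x 12 mm thick, standing 40 mm over the sash on two posts; 155 mm above the table when shut, rising with the sash. Can be pinched from above across the box's x (fingers before and behind the bar; the roof is at 126 mm).
- sash (a joint): height of the sash above shut, m: 0 = shut (lower edge 2 mm above the table), 0.13 = fully raised. Clear pane 10 mm thick; stays where it is left (friction 6 N, weight 3 N). The loaded tray needs at least 0.08; with the sash fully raised a gripper tilted back about 45 degrees can push the tray in below it.
- jar: bystander: glass jar with white cap, 70 mm diameter, 100 mm tall, origin at the centre of its underside; leave it standing.
There are look-alikes about, which are no part of the job. Leave any black look-alike of the panel0 alone.

How it is judged:
On the way, in this order (a step that is already met when the one before it is completed fails the run):
1. every panel lies flat on the tray floor (x of panel0 in the frame of tray between -0.065 and 0.065 m and y of panel0 in the frame of tray between -0.045 and 0.045 m and z of panel0 in the frame of tray between 0.008 and 0.016 m and angle between the z axis of each of panel0, panel1, panel2 and the z axis of tray, either way round below 0.12 rad and x of panel1 in the frame of tray between -0.065 and 0.065 m and y of panel1 in the frame of tray between -0.045 and 0.045 m and z of panel1 in the frame of tray between 0.008 and 0.016 m and x of panel2 in the frame of tray between -0.065 and 0.065 m and y of panel2 in the frame of tray between -0.045 and 0.045 m and z of panel2 in the frame of tray between 0.008 and 0.016 m), for 0.2 s.
2. the press board lies level on the panels in the tray (x of board in the frame of tray between -0.015 and 0.015 m and y of board in the frame of tray between -0.015 and 0.015 m and z of board in the frame of tray between 0.014 and 0.024 m and angle between the z axis of board and the z axis of tray, either way round below 0.12 rad), for 0.2 s.
3. every weight stands on the board (x of weight0 in the frame of board between -0.075 and 0.075 m and y of weight0 in the frame of board between -0.055 and 0.055 m and z of weight0 in the frame of board between 0.004 and 0.013 m and angle between the z axis of each of weight0, weight1 and the z axis of board, either way round below 0.12 rad and x of weight1 in the frame of board between -0.075 and 0.075 m and y of weight1 in the frame of board between -0.055 and 0.055 m and z of weight1 in the frame of board between 0.004 and 0.013 m), for 0.2 s.
4. the tray is wholly inside the drying box (x of tray in the frame of bay above 0.087 m and y of tray in the frame of bay between -0.06 and 0.06 m), for 0.2 s.
5. the sash is shut (value of joint sash below 0.006 m), for 0.2 s.
At the end, for the whole second after the job is handed in: Every panel flat on the tray floor (within 0.12 rad), the board level on them in the tray (within 0.12 rad and 15 mm of centred), every weight flat on the board, the tray in the drying box with its origin at least 87 mm beyond the sash plane, the sash shut to within 6 mm, and all at rest (all of step 1 and all of step 2 and all of step 3 and all of step 4 and value of joint sash below 0.006 m and linear speed of each of tray, board, panel0, panel1, panel2, weight0, weight1 below 0.02 m/s); the robot touches nothing.
It fails at once if the tray is lifted off the table (height (world z) of tray above 0.025 m).
It fails at once if the jar is knocked over (angle between jar's own z axis and vertical above 0.6 rad).
Of panel0, panel1, panel2 only 2 to 3 are there at a start; the rules pass over those that are not, and their reading is None.
Of weight0, weight1 only 1 to 2 are there at a start; the rules pass over those that are not, and their reading is None.
At some moment in a run one of panel0, panel1, panel2, weight0, weight1 may be knocked a few centimetres aside while the robot is not near it.
Once in a run the grip may slacken for a moment while it holds something.
It also fails if it takes over 210 s, if anything falls off the work surface, if the arm or the gripper's body presses on something with over 40 N, if the wrist force passes 120 N, or if a joint passes its speed limit or range.

## Working session

There is one attempt and no reset: what is moved stays moved. The work goes in short steps, Python scripts to look and compute and a shell command to move; the robot and the scene stay as the last step left them, time stands still between calls to the robot, and variables do not carry over. Pictures are saved under pics/ and viewed, about 12 in all and at most 16, crops included, and the job is handed in when it is done.

```bash
mkdir -p pics; ls
python3 - <<'E'
from bench import ctrl
import cv2,numpy as np
np.set_printoptions(precision=4,suppress=True)
for n in("scene","top"):
    cv2.imwrite(f"pics/{n}0.png",ctrl.get_image(n)[:,:,::-1]); p=ctrl.camera_params(n); print(n,p["K"],p["k1"],p["pose"])
print(ctrl.get_state())
E
```

```text
pics
scene [[529.1329   0.     315.9452]
 [  0.     529.1329 236.0066]
 [  0.       0.       1.    ]] -0.15857755876960333 [[-0.8093  0.5    -0.3081  0.8867]
 [ 0.5873  0.6857 -0.4299  0.453 ]
 [-0.0037 -0.5289 -0.8487  1.0359]
 [ 0.      0.      0.      1.    ]]
top [[471.3804   0.     314.5161]
 [  0.     471.3804 239.6113]
 [  0.       0.       1.    ]] -0.010821404949467327 [[ 0.0199 -0.9813  0.1916  0.3365]
 [-0.9995 -0.0242 -0.0198  0.0038]
 [ 0.0241 -0.1912 -0.9813  1.272 ]
 [ 0.      0.      0.      1.    ]]
{'time': 0.1, 'joint_positions': array([ 1.3211,  0.3218, -0.0701,  1.4516,  0.0226,  1.3708, -0.0569]), 'qd': array([ 0.0009, -0.0009, -0.0007, -0.0046,  0.0006,  0.0011, -0.0011]), 'joint_torque': array([ -0.0008, -49.2571,  -0.4057, -31.3401,  -0.0642,   0.0395,
         0.0001]), 'position': array([ 0.1693, -0.627 ,  0.2215]), 'tool_rot': array([-3.1126, -0.4131,  0.0005]), 'ft_force': array([ 0.7014, -0.1577,  0.5142]), 'torque': array([0.0001, 0.0092, 0.0116]), 'grip_width': 0.9981188007354526}
```

View pics/scene0.png

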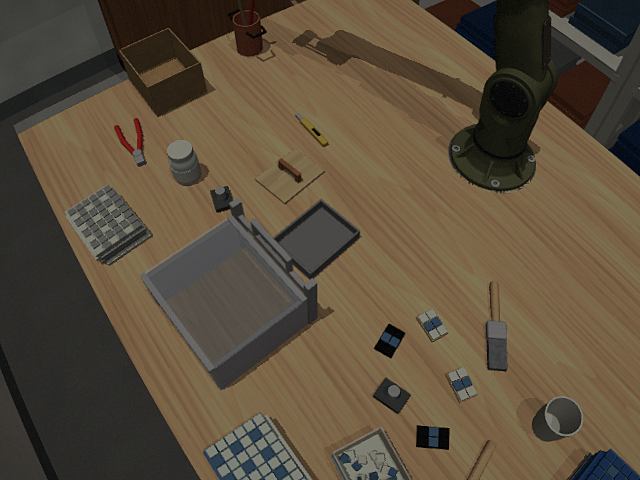

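View pics/top0.png

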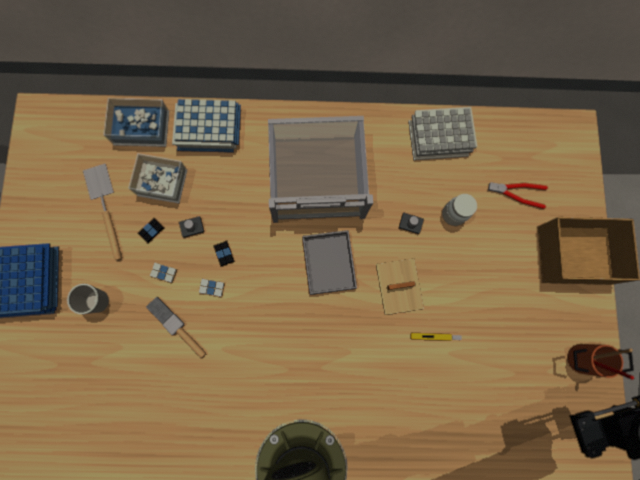

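Top view: white and blue panels at (163,272) and (211,288). The black look-alikes to leave alone are at (151,231) and (223,253). Weights are at (191,227) and (411,223), board (400,286), tray (329,263), jar (461,209), and the sash handle about (316,203). In the scene view the panels are at (433,325) and (461,384), the look-alikes at (390,340) and (432,437), and the weights at (392,394) and (221,197). The loose tile boxes and sheets are other distractors.

```bash
cat > h.py <<'E'
from bench import ctrl
import cv2,numpy as np
from scipy.spatial.transform import Rotation as R
np.set_printoptions(precision=4,suppress=True)
CP={n:ctrl.camera_params(n) for n in("scene","top")}
def ray(n,uv):
    p=CP[n];K=np.array(p["K"]);a=(np.array(uv,float)-K[:2,2])/K[0,0];s=a.copy()
    for _ in range(20): s=a/(1+p["k1"]*(s@s))
    T=np.array(p["pose"]);return T[:3,3],T[:3,:3]@np.array([*s,1.])
def plane(n,uv,z):
    o,d=ray(n,uv);return o+d*(z-o[2])/d[2]
def tri(ut,us):
    o1,d1=ray("top",ut);o2,d2=ray("scene",us);d1/=np.linalg.norm(d1);d2/=np.linalg.norm(d2)
    t=np.linalg.lstsq(np.c_[d1,-d2],o2-o1,rcond=None)[0];a=o1+d1*t[0];b=o2+d2*t[1]
    return (a+b)/2,np.linalg.norm(a-b)
def proj(n,P):
    p=CP[n];T=np.array(p["pose"]);c=T[:3,:3].T@(np.array(P)-T[:3,3]);s=c[:2]/c[2];s=s*(1+p["k1"]*(s@s))
    K=np.array(p["K"]);return s*K[0,0]+K[:2,2]
def img(n): return ctrl.get_image(n)[:,:,::-1].copy()
def crop(im,x,y,w,h,f): 
    c=cv2.resize(im[y:y+h,x:x+w],None,fx=f,fy=f,interpolation=cv2.INTER_CUBIC)
    for i in range(0,w,20): cv2.putText(c,str(x+i),(i*f,8),0,.3,(0,255,0)); cv2.line(c,(i*f,8),(i*f,12),(0,255,0))
    for i in range(0,h,20): cv2.putText(c,str(y+i),(0,i*f+4),0,.3,(0,255,0))
    return c
def yaw(g): # grasp with jaw axis at world angle g (tool down): tool y along g
    return g
E
python3 - <<'E'
from h import *
t=cv2.imread("pics/top0.png");s=cv2.imread("pics/scene0.png")
out=np.zeros((600,800,3),np.uint8)
def put(c,x,y): out[y:y+c.shape[0],x:x+c.shape[1]]=c[:600-y,:800-x]
put(crop(t,135,210,110,95,3),0,0); put(crop(t,260,190,180,135,2)[:,:],335,0)
put(crop(s,370,300,115,115,2),0,300);put(crop(s,195,145,170,145,2),335,300)
cv2.imwrite("pics/c1.png",out)
for n,im,roi in(("top",t,(135,255,100,50)),("scene",s,(410,300,75,110))):
    x,y,w,h=roi;c=im[y:y+h,x:x+w].astype(int)
    m=((c.max(2)-c.min(2)<45)&(c.min(2)>110))|((c[...,0]>c[...,2]+15))
    m=cv2.morphologyEx(m.astype(np.uint8)*255,cv2.MORPH_CLOSE,np.ones((3,3)))
    for k in cv2.findContours(m,0,2)[0]:
        if cv2.contourArea(k)<60: continue
        k=k+np.array([x,y]);r=cv2.minAreaRect(np.array([plane(n,p[0],.014)[:2]*1000 for p in k],np.float32));print(n,cv2.minAreaRect(k)[0],"world",r)
E
```

```text
top (210.6812286376953, 286.9731750488281) world ((447.3432312011719, 251.332275390625), (58.754695892333984, 36.18418884277344), 81.31033325195312)
top (162.0550537109375, 271.8165283203125) world ((484.736083984375, 383.0195617675781), (59.17939376831055, 35.831398010253906), 74.77334594726562)
scene (462.10003662109375, 383.20001220703125) world ((483.43914794921875, 384.2905578613281), (58.15912628173828, 36.05913162231445), 74.61266326904297)
scene (432.0768737792969, 323.6153869628906) world ((446.4684143066406, 252.39442443847656), (57.378143310546875, 35.96950149536133), 81.03359985351562)
```

View pics/c1.png

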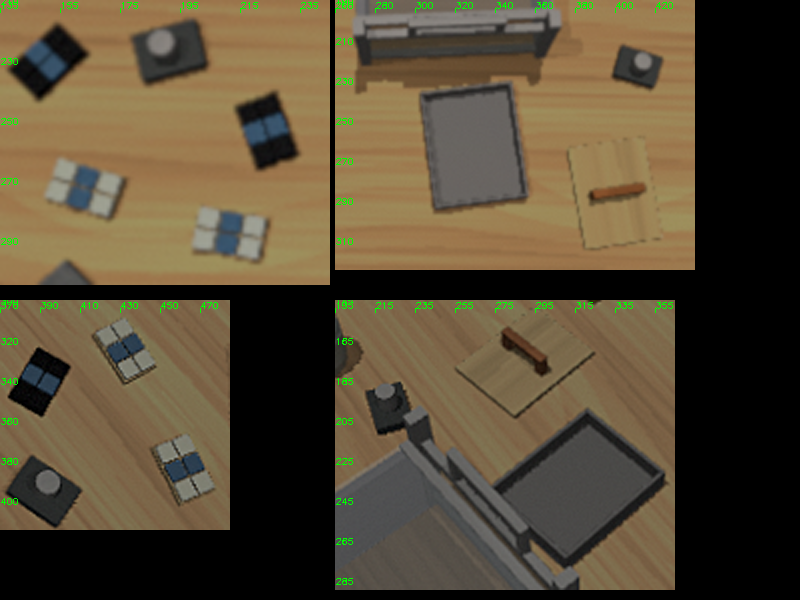

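Two white and blue panels are present and both views agree to 1 mm at z = 14 mm. Next I'll measure the tray, board, weights, bay and jar.

Run:
```python
from h import *
t=cv2.imread("pics/top0.png");s=cv2.imread("pics/scene0.png")
def pr(l,a,b): P,e=tri(a,b);print(l,P*1000,"gap",e*1000)
pr("wL knob",(188.5,224),(394,391));pr("wR knob",(413.5,221),(220,190))
q=[(302.5,237),(348.5,232),(355.5,289),(310,295)]
T=np.array([plane("top",p,.03)[:2] for p in q])*1000;print("tray top",T,T.mean(0),[np.linalg.norm(T[i]-T[i-1]) for i in range(4)])
pr("tray nr right",(355.5,289),(322,200.5));pr("tray nr left",(310,295),(360,235));pr("tray far left",(302.5,237),(312.5,277.5))
q=[(376,264),(414,259),(423.5,309),(386,314)]
T=np.array([plane("top",p,.008)[:2] for p in q])*1000;print("board",T,T.mean(0),[np.linalg.norm(T[i]-T[i-1]) for i in range(4)])
pr("board c",(386,314),(324.5,171));pr("board c2",(376,264),(256,179.5)) 
pr("jar",(464,202),(180,147))
def seg(n,im,roi,f,z,amin=60):
    x,y,w,h=roi;c=im[y:y+h,x:x+w].astype(int);m=f(c).astype(np.uint8)*255
    k=max(cv2.findContours(m,0,2)[0],key=cv2.contourArea)+np.array([x,y])
    r=cv2.minAreaRect(np.array([plane(n,p[0],z)[:2]*1000 for p in k],np.float32));print(n,cv2.contourArea(k),r)
dark=lambda c:(c.max(2)-c.min(2)<50)&(c.max(2)<135)
for z in(.016,.0): seg("top",t,(172,212,38,32),dark,z);seg("top",t,(395,207,35,34),dark,z)
seg("scene",s,(366,368,48,50),dark,.008);
seg("top",t,(290,222,76,80),lambda c:(c.max(2)-c.min(2)<40),.03)
red=lambda c:(c[...,2]>c[...,0]+45)&(c[...,2]<150)
seg("top",t,(380,270,45,30),red,.038);seg("scene",s,(270,150,40,45),red,.034)
out=np.zeros((600,800,3),np.uint8)
a=crop(t,262,112,115,110,4)[:, :400];out[:a.shape[0],:a.shape[1]]=a
a=crop(s,220,190,110,140,4)[:600,:400];out[:a.shape[0],400:400+a.shape[1]]=a
cv2.imwrite("pics/c2.png",out)
```

```text
wL knob [610.2857 316.3973  40.7698] gap 2.545283093847676
wR knob [ 633.9972 -286.4733   43.1426] gap 0.270283808253515
tray top [[ 585.4102   11.0836]
 [ 602.2387 -112.6245]
 [ 449.043  -132.0704]
 [ 430.684   -12.4345]] [516.844  -61.5114] [np.float64(156.503390388627), np.float64(124.84746803626281), np.float64(154.42489236891612), np.float64(121.0364177695583)]
tray nr right [ 449.4138 -132.5508   21.82  ] gap 1.1005677401446998
tray nr left [431.333  -11.5253   8.0975] gap 3.1263417380422354
tray far left [586.2489  13.8684  13.6613] gap 7.196562836564467
board [[ 520.0316 -190.0243]
 [ 536.1934 -294.0724]
 [ 401.5845 -316.8926]
 [ 386.3328 -216.0952]] [ 461.0356 -254.2711] [np.float64(136.216930904111), np.float64(105.29577559111281), np.float64(136.5295612901503), np.float64(101.94473676813844)]
board c [ 384.4198 -214.4096    3.9536] gap 6.249923779451424
board c2 [ 537.6251 -203.1101   84.5764] gap 74.29398577907982
jar [ 667.2154 -397.9013  118.316 ] gap 4.957026668548872
top 367.5 ((609.3106689453125, 313.8974914550781), (49.78026580810547, 62.205657958984375), 16.889793395996094)
top 352.5 ((634.577880859375, -285.1750793457031), (62.00382614135742, 49.735557556152344), 74.2085189819336)
top 367.5 ((612.7860107421875, 317.8482360839844), (50.414451599121094, 62.99812698364258), 16.88983726501465)
top 352.5 ((638.3751831054688, -288.85601806640625), (62.793643951416016, 50.36915588378906), 74.20842742919922)
scene 870.0 ((606.95751953125, 314.8045349121094), (104.00543975830078, 83.21589660644531), 63.096893310546875)
top 2740.5 ((520.4006958007812, -60.74518585205078), (161.51605224609375, 126.86077117919922), 8.645393371582031)
top 267.5 ((468.2242431640625, -252.774169921875), (75.90491485595703, 72.9299087524414), 77.18843841552734)
scene 1200.5 ((467.3233947753906, -242.81427001953125), (137.445068359375, 97.46820831298828), 54.45733642578125)
```

View pics/c2.png

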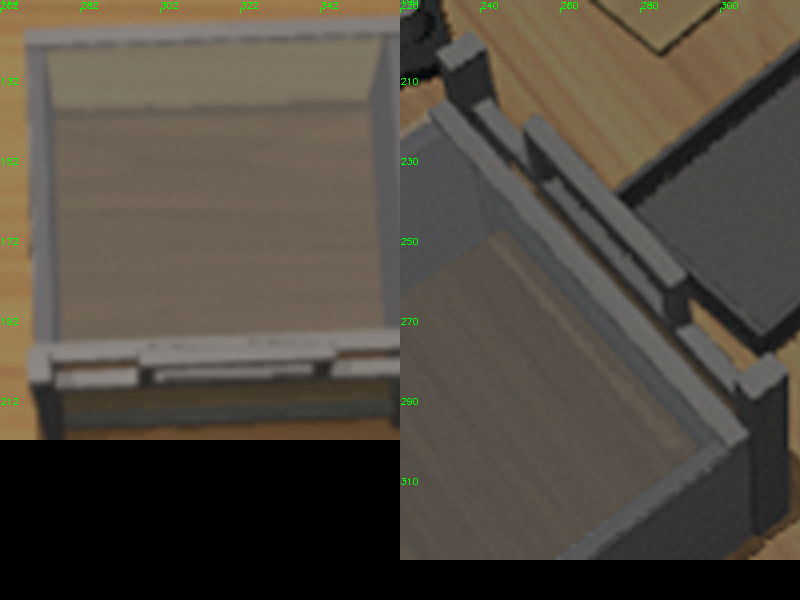

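The crop shows the sash shut. Its handle bar is centred near top (321,200) and scene (272,239). The posts are at scene (235,202) and (310,283), and the tray sits close in front.

```bash
cat >> h.py <<'E'
def jaw(Rm): return np.degrees(np.arctan2(Rm[1,1],Rm[0,1]))
def plan(tgt,j=None):
    s=ctrl.get_state();Rm=R.from_rotvec(s["tool_rot"]).as_matrix();p=np.array(s["position"])
    d=Rm.T@(np.array(tgt)-p)*1000;print("pos",p,"jaw",round(jaw(Rm),1),"t",round(s["time"],1),"grip",round(s["grip_width"],3),"F",s["ft_force"],"q7 %.2f"%s["joint_positions"][6])
    print(" to",tgt,"shift",d.round(1),"rz" ,None if j is None else round(-np.radians(j-jaw(Rm)),3))
E
python3 - <<'E'
from h import *
P,e=tri((321.2,200.2),(272.5,239));print("sash handle",P*1000,e*1000)
a=plane("scene",(235.5,202.5),.165);b=plane("scene",(310.5,283),.165);print("posts",a,b,(a+b)/2,np.linalg.norm(a-b),np.degrees(np.arctan2(*(b-a)[[1,0]])))
print("handle", *[plane("top",p,.038) for p in((388.5,288),(415,283.5))])
c=plane("top",(271.5,203.2),.165);print("post left in top",c)
plan((.55,-.2,.28));plan((.447,.252,.28),81)
E
```

```text
sash handle [646.4535 -30.4814 172.5479] 6.075612342453273
posts [ 0.6554 -0.1492  0.165 ] [0.6385 0.0884 0.165 ] [ 0.6469 -0.0304  0.165 ] 0.23819266480866805 94.07389949912897
handle [ 0.4528 -0.2181  0.038 ] [ 0.4662 -0.2883  0.038 ]
post left in top [0.6401 0.0875 0.165 ]
pos [ 0.1693 -0.627   0.2215] jaw -74.9 t 0.1 grip 0.998 F [ 0.7014 -0.1577  0.5142] q7 -0.06
 to (0.55, -0.2, 0.28) shift [ 478.9 -313.1  -58. ] rz None
pos [ 0.1693 -0.627   0.2215] jaw -74.9 t 0.1 grip 0.998 F [ 0.7014 -0.1577  0.5142] q7 -0.06
 to (0.447, 0.252, 0.28) shift [ 497.3 -776.3  -57.2] rz -2.721
```

Bay origin is about (0.647,-0.030) with yaw 4°, the tray is 131 mm in front of it, and there is room for the gripper body. Moving to panel A at (0.447,0.252) through a waypoint.

```bash
python3 -m creep '[[[1,160,-104,-20,0,0,0],[1,160,-104,-20,0,0,0],[1,160,-104,-20,0,0,0],[1,160,-104,-20,0,0,0],[1,160,-104,-20,0,0,0]]]' 20
python3 -m creep '[[[1,160,-104,-20,0,0,0],[1,160,-104,-20,0,0,0],[1,160,-104,-20,0,0,0],[1,160,-104,-20,0,0,0],[1,160,-104,-20,0,0,0]]]'
python3 -m creep '[[[1,160,-104,-20,0,0,0],[1,160,-104,-20,0,0,0],[1,160,-104,-20,0,0,0],[1,160,-104,-20,0,0,0],[1,160,-104,-20,0,0,0]]]'
python3 -m creep '[[[1,9,-230,0,0,0,0],[1,9,-230,0,0,0,0],[1,9,-230,0,0,0,0],[1,9,-230,0,0,0,0],[1,9,-230,0,0,0,0]]]'
python3 -c "
from h import *
plan((.447,.252,.1),81)"
```

```text
time: 0.6
position: [0.3035, -0.4798, 0.2434]
tool_rot: [-3.111, -0.431, -0.006]
ft_force: [1.2, -0.7, 0.0]
grip_width: 0.998
time: 1.1
position: [0.4293, -0.337, 0.2632]
tool_rot: [-3.11, -0.431, -0.005]
ft_force: [0.2, -0.2, -0.8]
grip_width: 0.998
time: 1.6
position: [0.5551, -0.1944, 0.2826]
tool_rot: [-3.109, -0.429, -0.004]
ft_force: [-0.3, 0.6, 0.1]
grip_width: 1.008
time: 2.1
position: [0.4989, 0.0263, 0.2824]
tool_rot: [-3.113, -0.418, 0.0]
ft_force: [0.6, -0.1, 1.1]
grip_width: 0.999
pos [0.4989 0.0263 0.2824] jaw -74.7 t 2.1 grip 0.999 F [ 0.6277 -0.1318  1.1216] q7 -1.40
 to (0.447, 0.252, 0.1) shift [   9.5 -231.4  182.5] rz -2.718
```

```bash
python3 -m creep '[[[1,9,-231,0,0,0,0],[1,9,-231,0,0,0,0],[1,9,-231,0,0,0,0],[1,9,-231,0,0,0,0],[1,9,-231,0,0,0,0]]]' >/dev/null
for i in 1 2 3 4; do python3 -m creep '[[[1,0,0,0,0,0,-0.68],[1,0,0,0,0,0,-0.68],[1,0,0,0,0,0,-0.68],[1,0,0,0,0,0,-0.68],[1,0,0,0,0,0,-0.68]]]' >/dev/null; done
python3 -m creep '[[[1,0,0,200,0,0,0],[1,0,0,200,0,0,0],[1,0,0,200,0,0,0],[1,0,0,200,0,0,0],[1,0,0,200,0,0,0]]]'
python3 -c "
from h import *
plan((.447,.252,.003),81)
cv2.imwrite('pics/t2.png',img('top'))"
```

```text
time: 5.1
position: [0.4441, 0.2444, 0.0761]
tool_rot: [-0.248, -3.12, 0.009]
ft_force: [-0.6, -0.0, 0.1]
grip_width: 1.003
pos [0.4441 0.2444 0.0761] jaw 80.9 t 5.1 grip 1.003 F [-0.6377 -0.0436  0.1108] q7 0.66
 to (0.447, 0.252, 0.003) shift [-2.5  8.4 73. ] rz -0.001
```

```bash
python3 -m creep '[[[1,-2.5,8.4,0,0,0,0],[1,-2.5,8.4,50,0,0,0],[1,-2.5,8.4,73,0,0,0],[1,-2.5,8.4,73,0,0,0],[1,-2.5,8.4,73,0,0,0]]]'
python3 -m creep '[[[0.5,0,0,0,0,0,0],[0.5,0,0,0,0,0,0],[0.5,0,0,0,0,0,0],[0.5,0,0,0,0,0,0],[0.5,0,0,0,0,0,0]]]' 25
python3 -m creep '[[[0.5,0,0,-40,0,0,0],[0.5,0,0,-87,0,0,0],[0.5,0,0,-87,0,0,0],[0.5,0,0,-87,0,0,0]]]'
python3 -c "
from h import *
plan((.517,-.061,.09),98)"
```

```text
time: 5.65
position: [0.4546, 0.2579, 0.0121]
tool_rot: [0.248, 3.128, 0.003]
ft_force: [0.3, 0.4, -0.3]
grip_width: 0.998
time: 6.15
position: [0.4529, 0.2563, 0.0101]
tool_rot: [0.248, 3.131, -0.001]
ft_force: [0.1, -1.5, 4.3]
grip_width: 0.702
time: 6.55
position: [0.4532, 0.2567, 0.0973]
tool_rot: [0.248, 3.13, 0.001]
ft_force: [-0.6, 0.2, -1.3]
grip_width: 0.707
pos [0.4532 0.2567 0.0973] jaw 80.9 t 6.5 grip 0.707 F [-0.5571  0.1575 -1.3339] q7 0.65
 to (0.517, -0.061, 0.09) shift [-113.  -303.7    7.4] rz -0.298
```

The grip holds but is shallow (tip 10 mm up), because the pose was read before the arm had settled. Setting the panel down and regripping lower.

```bash
python3 -m creep '[[[0.5,0,0,50,0,0,0],[0.5,0,0,86,0,0,0],[0.5,0,0,86,0,0,0],[0.5,0,0,86,0,0,0],[0.9,0,0,86,0,0,0]]]' >/dev/null
python3 -m creep '[[[0.9,0,0,0,0,0,0],[0.9,0,0,0,0,0,0],[0.9,5,0,0,0,0,0],[0.9,5,0,7,0,0,0],[0.9,5,0,7,0,0,0]]]'
python3 -m creep '[[[0.5,0,0,0,0,0,0],[0.5,0,0,0,0,0,0],[0.5,0,0,0,0,0,0],[0.5,0,0,0,0,0,0],[0.5,0,0,0,0,0,0]]]' 25
python3 -m creep '[[[0.5,0,0,-40,0,0,0],[0.5,0,0,-87,0,0,0],[0.5,0,0,-87,0,0,0],[0.5,0,0,-87,0,0,0],[0.5,0,0,-87,0,0,0]]]'
python3 -c "
from h import *
c=np.array([.518,-.061]);a=np.radians(8.2)
x=np.array([np.cos(a),np.sin(a)])
print(c+.036*x,c-.036*x)
plan((*(c+.036*x),.09),98)
plan((*(c-.036*x),.09),98)"
```

```text
time: 7.55
position: [0.4468, 0.2568, 0.0028]
tool_rot: [-0.247, -3.131, 0.002]
ft_force: [0.4, -0.1, 0.0]
grip_width: 0.9
time: 8.05
position: [0.4476, 0.2573, 0.0035]
tool_rot: [0.248, 3.132, 0.0]
ft_force: [0.1, 0.1, -0.5]
grip_width: 0.709
time: 8.55
position: [0.4468, 0.2565, 0.0895]
tool_rot: [-0.248, -3.13, 0.002]
ft_force: [0.1, 0.6, -1.3]
grip_width: 0.708
[ 0.5536 -0.0559] [ 0.4824 -0.0661]
pos [0.4468 0.2565 0.0895] jaw 80.9 t 8.6 grip 0.708 F [ 0.0894  0.6323 -1.2578] q7 0.64
 to (np.float64(0.5536319443126804), np.float64(-0.05586535838660158), 0.09) shift [-154.6 -291.6   -0.3] rz -0.298
pos [0.4468 0.2565 0.0895] jaw 80.9 t 8.6 grip 0.708 F [ 0.0894  0.6323 -1.2578] q7 0.64
 to (np.float64(0.4823680556873196), np.float64(-0.06613464161339842), 0.09) shift [ -85.9 -313.    -0.1] rz -0.298
```

```bash
python3 -m creep '[[[0.5,-77,-146,0,0,0,0],[0.5,-77,-146,0,0,0,0],[0.5,-77,-146,0,0,0,0],[0.5,-77,-146,0,0,0,0],[0.5,-77,-146,0,0,0,0]]]' >/dev/null
python3 -m creep '[[[0.5,-77,-146,0,0,0,0],[0.5,-77,-146,0,0,0,0],[0.5,-77,-146,0,0,0,0],[0.5,-77,-146,0,0,0,0],[0.5,-77,-146,0,0,0,0]]]' >/dev/null
python3 -m creep '[[[0.5,0,0,0,0,0,-0.298],[0.5,0,0,0,0,0,-0.298],[0.5,0,0,0,0,0,-0.298],[0.5,0,0,0,0,0,-0.298],[0.5,0,0,0,0,0,-0.298]]]'
python3 -c "
from h import *
plan((.5536,-.0559,.010),98)
cv2.imwrite('pics/t3.png',crop(img('top'),270,190,200,150,4))"
```

```text
time: 10.05
position: [0.5535, -0.0537, 0.0905]
tool_rot: [0.22, -3.134, -0.001]
ft_force: [0.1, 1.3, -1.2]
grip_width: 0.704
pos [ 0.5535 -0.0537  0.0905] jaw 98.0 t 10.1 grip 0.704 F [ 0.0971  1.2811 -1.2154] q7 1.54
 to (0.5536, -0.0559, 0.01) shift [ 0.1 -2.2 80.5] rz 0.0
```

View pics/t3.png

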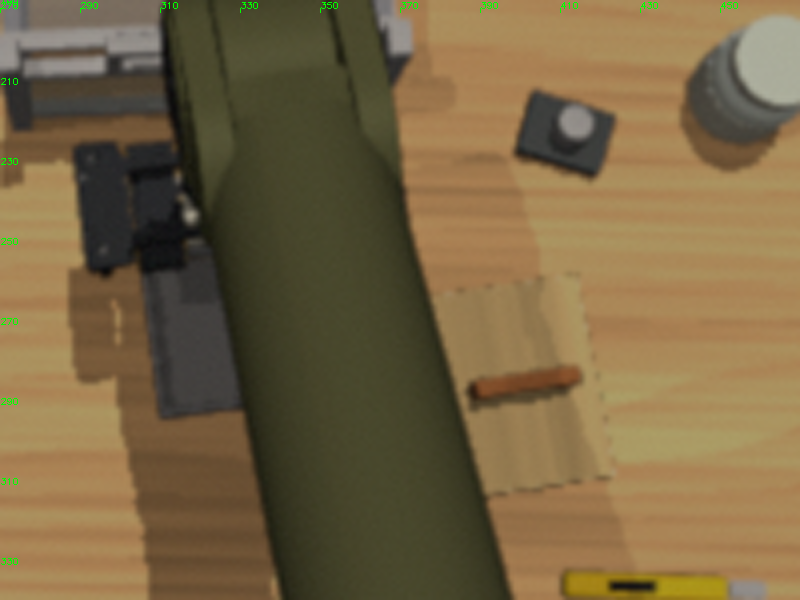

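The arm hides the tray centre, but the gripper body at (285-318, 225-258) clears the sash. Lowering now.

```bash
python3 -m creep '[[[0.5,0,-2,40,0,0,0],[0.5,0,-2,70,0,0,0],[0.5,0,-2,80,0,0,0],[0.5,0,-2,80,0,0,0],[0.5,0,-2,80,0,0,0]]]'
python3 -m creep '[[[0.82,0,0,0,0,0,0],[0.82,0,0,0,0,0,0],[0.82,0,0,0,0,0,0],[0.82,0,0,-40,0,0,0],[0.82,0,0,-90,0,0,0]]]'
python3 -m creep '[[[1,0,0,-50,0,0,0],[1,0,0,-50,0,0,0],[1,0,0,-50,0,0,0],[1,0,0,-50,0,0,0]]]'
python3 -c "
from h import *
plan((.484,.3837,.12),75)"
```

```text
time: 10.6
position: [0.5547, -0.0569, 0.0113]
tool_rot: [-0.22, 3.133, 0.0]
ft_force: [0.8, -0.8, -0.0]
grip_width: 0.71
time: 11.1
position: [0.552, -0.0572, 0.0997]
tool_rot: [0.22, -3.129, -0.003]
ft_force: [1.6, -0.8, 0.7]
grip_width: 0.817
time: 11.5
position: [0.5532, -0.0575, 0.1496]
tool_rot: [0.22, -3.132, 0.0]
ft_force: [-0.1, 0.2, -0.5]
grip_width: 0.986
pos [ 0.5532 -0.0575  0.1496] jaw 98.0 t 11.5 grip 0.986 F [-0.058   0.1933 -0.5164] q7 1.59
 to (0.484, 0.3837, 0.12) shift [  6.9 446.6  29.6] rz 0.402
```

```bash
for i in 1 2; do python3 -m creep '[[[1,3.5,223,0,0,0,0],[1,3.5,223,0,0,0,0],[1,3.5,223,0,0,0,0],[1,3.5,223,0,0,0,0],[1,3.5,223,0,0,0,0]]]'>/dev/null; done
python3 -m creep '[[[1,0,0,30,0,0,0.402],[1,0,0,80,0,0,0.402],[1,0,0,80,0,0,0.402],[1,0,0,80,0,0,0.402],[1,0,0,80,0,0,0.402]]]'
cat >> h.py <<'E'
def seg(n,im,roi,f,z,off=None,amin=60):
    x,y,w,h=roi;c=im[y:y+h,x:x+w].astype(int);m=cv2.morphologyEx(f(c).astype(np.uint8)*255,cv2.MORPH_CLOSE,np.ones((3,3)))
    for k in cv2.findContours(m,0,2)[0]:
        if cv2.contourArea(k)<amin: continue
        k=k+np.array([x,y]);r=cv2.minAreaRect(np.array([plane(n,p[0],z)[:2]*1000 for p in k],np.float32));print(n,np.round(k.reshape(-1,2).mean(0)),np.round(r[0],1),np.round(r[1],1),round(r[2],1))
pan=lambda c:((c.max(2)-c.min(2)<45)&(c.min(2)>110))|((c[...,0]>c[...,2]+15))
dark=lambda c:(c.max(2)-c.min(2)<50)&(c.max(2)<135)
E
python3 -c "
from h import *
plan((.484,.3837,.003),75)
t=img('top');s=img('scene')
seg('top',t,(135,245,60,50),pan,.014);seg('scene',s,(425,350,75,70),pan,.014)
seg('top',t,(310,228,40,66),pan,.019,amin=40)"
```

```text
time: 13.0
position: [0.4843, 0.3835, 0.07]
tool_rot: [-0.405, -3.114, 0.0]
ft_force: [0.3, -0.9, 0.9]
grip_width: 1.004
pos [0.4843 0.3835 0.07  ] jaw 75.2 t 13.0 grip 1.004 F [ 0.2662 -0.9082  0.8623] q7 0.30
 to (0.484, 0.3837, 0.003) shift [ 0.3  0.1 67. ] rz 0.003
scene [461. 383.] [484.  384.2] [58.  34.9] 74.6
top [328. 248.] [556.  -57.3] [39.3 61.3] 8.2
```

Panel B is unchanged in the scene view. Panel A lies at (0.556,-0.057) with yaw 8.2°, measuring 39 x 61 mm at tray height. Grasping B.

```bash
python3 -m creep '[[[1,0,0,40,0,0,0],[1,0,0,67,0,0,0],[1,0,0,67,0,0,0],[1,0,0,67,0,0,0],[1,0,0,67,0,0,0]]]'
python3 -m creep '[[[0.5,0,0,0,0,0,0],[0.5,0,0,0,0,0,0],[0.5,0,0,0,0,0,0],[0.5,0,0,0,0,0,0],[0.5,0,0,0,0,0,0]]]' 25
python3 -m creep '[[[0.5,0,0,-40,0,0,0],[0.5,0,0,-87,0,0,0],[0.5,0,0,-87,0,0,0],[0.5,0,0,-87,0,0,0],[0.5,0,0,-87,0,0,0]]]'
python3 -c "
from h import *
plan((.481,-.067,.09),98)
seg('top',img('top'),(290,222,76,80),lambda c:(c.max(2)-c.min(2)<40),.03)"
```

```text
time: 13.6
position: [0.4852, 0.3837, 0.0044]
tool_rot: [0.409, 3.114, 0.001]
ft_force: [0.2, -0.3, 0.2]
grip_width: 0.997
time: 14.1
position: [0.4848, 0.3833, 0.0036]
tool_rot: [0.41, 3.115, -0.0]
ft_force: [0.2, 0.3, 0.7]
grip_width: 0.708
time: 14.6
position: [0.4842, 0.3825, 0.0893]
tool_rot: [-0.41, -3.114, 0.003]
ft_force: [-0.2, 0.4, -0.3]
grip_width: 0.71
pos [0.4842 0.3825 0.0893] jaw 75.0 t 14.6 grip 0.71 F [-0.2365  0.3737 -0.2969] q7 0.31
 to (0.481, -0.067, 0.09) shift [-113.2 -435.     0. ] rz -0.402
top [330. 265.] [520.2 -60.6] [161.1 126.2] 8.7
```

```bash
for i in 1 2; do python3 -m creep '[[[0.5,-56.5,-217.5,0,0,0,0],[0.5,-56.5,-217.5,0,0,0,0],[0.5,-56.5,-217.5,0,0,0,0],[0.5,-56.5,-217.5,0,0,0,0],[0.5,-56.5,-217.5,0,0,0,0]]]'; done
python3 -m creep '[[[0.5,0,0,0,0,0,-0.402],[0.5,0,0,0,0,0,-0.402],[0.5,0,0,0,0,0,-0.402],[0.5,0,0,0,0,0,-0.402],[0.5,0,0,0,0,0,-0.402]]]' >/dev/null
python3 -c "
from h import *
plan((.4815,-.067,.010),98)"
```

```text
time: 15.15
position: [0.482, 0.1527, 0.0887]
tool_rot: [-0.418, -3.111, 0.006]
ft_force: [1.0, -0.6, 0.9]
grip_width: 0.712
time: 15.65
position: [0.4796, -0.0714, 0.0893]
tool_rot: [-0.419, -3.111, 0.003]
ft_force: [-0.2, -0.1, -0.7]
grip_width: 0.709
pos [ 0.4806 -0.066   0.0897] jaw 97.9 t 16.1 grip 0.709 F [ 0.4426 -0.0168 -1.1601] q7 1.69
 to (0.4815, -0.067, 0.01) shift [-0.9 -1.2 79.7] rz -0.002
```

Placing B, then retreating toward the board (centre about 0.461,-0.254).

```bash
python3 -m creep '[[[0.5,-1,-1,40,0,0,0],[0.5,-1,-1,70,0,0,0],[0.5,-1,-1,80,0,0,0],[0.5,-1,-1,80,0,0,0],[0.5,-1,-1,80,0,0,0]]]'
python3 -m creep '[[[0.82,0,0,0,0,0,0],[0.82,0,0,0,0,0,0],[0.82,0,0,0,0,0,0],[0.82,0,0,-40,0,0,0],[0.82,0,0,-90,0,0,0]]]'
python3 -m creep '[[[1,0,0,-80,0,0,0],[1,0,0,-80,0,0,0],[1,0,0,-80,0,0,0],[1,0,0,-80,0,0,0]]]'
python3 -c "
from h import *
plan((.46,-.2535,.12),9.7)"
```

```text
time: 16.65
position: [0.4829, -0.0667, 0.0109]
tool_rot: [-0.219, 3.133, 0.0]
ft_force: [-0.3, 0.1, -0.4]
grip_width: 0.711
time: 17.15
position: [0.4804, -0.0664, 0.0999]
tool_rot: [0.22, -3.129, -0.004]
ft_force: [2.1, -1.0, 0.5]
grip_width: 0.813
time: 17.55
position: [0.4827, -0.0672, 0.1811]
tool_rot: [-0.219, 3.133, -0.002]
ft_force: [-0.3, -0.4, 0.6]
grip_width: 0.992
pos [ 0.4827 -0.0672  0.1811] jaw 98.0 t 17.6 grip 0.992 F [-0.3453 -0.354   0.5799] q7 1.78
 to (0.46, -0.2535, 0.12) shift [  48.5 -181.2   61.3] rz 1.541
```

```bash
python3 -m creep '[[[1,48.5,-181,0,0,0,0],[1,48.5,-181,0,0,0,0],[1,48.5,-181,0,0,0,0],[1,48.5,-181,0,0,0,0],[1,48.5,-181,0,0,0,0]]]' >/dev/null
for i in 1 2 3; do python3 -m creep '[[[1,0,0,0,0,0,0.514],[1,0,0,0,0,0,0.514],[1,0,0,0,0,0,0.514],[1,0,0,0,0,0,0.514],[1,0,0,0,0,0,0.514]]]' >/dev/null; done
python3 -c "
from h import *
plan((.46,-.2535,.014),9.7)
t=img('top');s=img('scene');cv2.imwrite('pics/t4f.png',t);cv2.imwrite('pics/s4f.png',s)
seg('top',t,(300,222,60,80),pan,.019,amin=40)
seg('scene',s,(265,190,100,100),pan,.019,amin=40)
o=np.zeros((300,800,3),np.uint8);a=crop(t,290,220,140,100,3)[:300,:400];o[:,:a.shape[1]]=a;a=crop(s,240,150,130,100,3)[:300,:390];o[:,405:405+a.shape[1]]=a
cv2.imwrite('pics/t4.png',o)"
```

```text
pos [ 0.4595 -0.2524  0.1799] jaw 9.9 t 19.6 grip 1.0 F [-0.3842  1.5483  0.4739] q7 0.57
 to (0.46, -0.2535, 0.014) shift [ -1.3   0.5 165.9] rz 0.003
top [340. 270.] [503.2 -86.9] [39.  60.4] 9.0
top [329. 248.] [555.9 -57.3] [39.  61.3] 8.2
scene [305. 245.] [553.  -55.5] [36.7 57.6] 9.0
scene [316. 224.] [500.4 -85.4] [36.9 57.4] 9.3
```

View pics/t4.png

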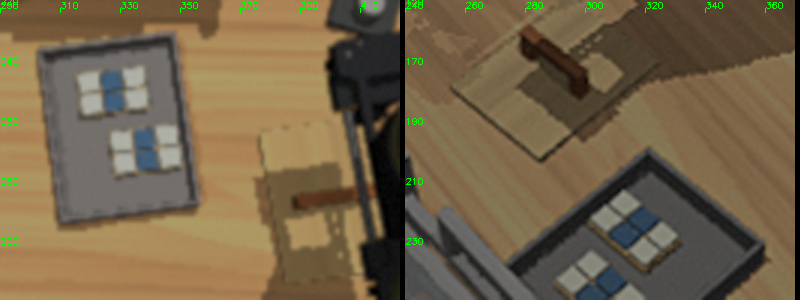

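Panel B got knocked aside inside the tray to (0.502,-0.086), about (-20,-23) mm in tray coordinates. It is still flat but poorly spread. I'll slide A a little outward to make finger room, then move B back.

```bash
python3 -c "
from h import *
plan((.555,-.057,.18),98)"
```

```text
pos [ 0.4595 -0.2526  0.1801] jaw 9.9 t 19.6 grip 1.002 F [ 0.1693 -0.7929  1.1984] q7 0.57
 to (0.555, -0.057, 0.18) shift [176.3 127.6   0.1] rz -1.538
```

```bash
python3 -m creep '[[[1,176,127.5,0,0,0,0],[1,176,127.5,0,0,0,0],[1,176,127.5,0,0,0,0],[1,176,127.5,0,0,0,0],[1,176,127.5,0,0,0,0]]]' >/dev/null
for i in 1 2 3; do python3 -m creep '[[[1,0,0,0,0,0,-0.513],[1,0,0,0,0,0,-0.513],[1,0,0,0,0,0,-0.513],[1,0,0,0,0,0,-0.513],[1,0,0,0,0,0,-0.513]]]' >/dev/null; done
python3 -c "
from h import *
plan((.555,-.057,.010),98)"
```

```text
pos [ 0.5557 -0.058   0.1804] jaw 97.8 t 21.6 grip 1.0 F [-0.5636 -0.403  -0.333 ] q7 1.59
 to (0.555, -0.057, 0.01) shift [  0.6   1.1 170.4] rz -0.004
```

```bash
python3 -m creep '[[[0.85,0,1,50,0,0,0],[0.85,0,1,100,0,0,0],[0.85,0,1,140,0,0,0],[0.85,0,1,169,0,0,0],[0.85,0,1,169,0,0,0]]]' >/dev/null
python3 -m creep '[[[0.5,0,0,0,0,0,0],[0.5,0,0,0,0,0,0],[0.5,0,0,0,0,0,0],[0.5,0,0,0,0,0,0]]]' 20
python3 -m creep '[[[0.5,0,0,-4,0,0,0],[0.5,-8,5,-4,0,0,0],[0.5,-8,5,-4,0,0,0],[0.5,-8,5,0,0,0,0],[0.5,-8,5,0,0,0,0]]]'
python3 -m creep '[[[0.8,0,0,0,0,0,0],[0.8,0,0,0,0,0,0],[0.8,0,0,0,0,0,0],[0.8,0,0,-50,0,0,0],[0.8,0,0,-90,0,0,0]]]' 
python3 -m creep '[[[0.6,0,0,-10,0,0,0],[0.6,0,0,-10,0,0,0]]]' >/dev/null
python3 -c "
from h import *
t=img('top');s=img('scene');seg('scene',s,(265,190,100,100),pan,.019,amin=40);seg('top',t,(300,222,60,80),pan,.019,amin=40)
plan((.5019,-.0862,.1),9)"
```

```text
time: 22.55
position: [0.5566, -0.0571, 0.013]
tool_rot: [-0.214, 3.132, -0.002]
ft_force: [-0.7, 0.2, 4.7]
grip_width: 0.706
time: 23.05
position: [0.5638, -0.0503, 0.0124]
tool_rot: [-0.216, 3.133, 0.0]
ft_force: [-0.8, 1.2, 6.7]
grip_width: 0.709
time: 23.55
position: [0.5621, -0.0508, 0.1019]
tool_rot: [0.216, -3.132, -0.002]
ft_force: [0.4, 0.1, 0.8]
grip_width: 0.798
scene [302. 280.] [608.    9.5] [25.1 60.1] 25.0
scene [280. 272.] [635.7 -33.4] [ 11.8 114.3] 4.4
scene [304. 251.] [559.7 -48.7] [35.3 56.4] 5.5
scene [275. 243.] [603.9 -95.2] [10.1 92.1] 5.9
pos [ 0.5619 -0.0514  0.1102] jaw 97.8 t 23.9 grip 0.634 F [-0.9783  0.9606 -0.4534] q7 1.52
 to (0.5019, -0.0862, 0.1) shift [ 64.2 -26.3  10.3] rz 1.55
```

```bash
python3 -m creep '[[[0.6,64,-26,0,0,0,0],[0.6,64,-26,0,0,0,0.5],[0.6,64,-26,0,0,0,0.5],[0.6,64,-26,0,0,0,0.5],[0.6,64,-26,0,0,0,0.5]]]' >/dev/null
for i in 1 2; do python3 -m creep '[[[0.6,0,0,0,0,0,0.52],[0.6,0,0,0,0,0,0.52],[0.6,0,0,0,0,0,0.52],[0.6,0,0,0,0,0,0.52],[0.6,0,0,0,0,0,0.52]]]' >/dev/null; done
python3 -c "
from h import *
t=img('top');s=img('scene');
seg('top',t,(300,222,60,80),pan,.019,amin=40);seg('scene',s,(265,190,100,100),pan,.019,amin=40)
plan((.5015,-.087,.010),9)"
```

```text
top [321. 249.] [561.3 -38.1] [32.9 35.1] 1.4
scene [279. 271.] [635.2 -30.7] [  9.9 106. ] 3.9
scene [304. 250.] [559.7 -49. ] [35.3 58.8] 5.5
scene [319. 226.] [498.3 -75.6] [37.7 37.1] 9.8
pos [ 0.5024 -0.0854  0.1106] jaw 9.8 t 25.4 grip 0.598 F [-0.8184  0.49    0.1146] q7 0.18
 to (0.5015, -0.087, 0.01) shift [ -1.5  -1.  100.6] rz 0.014
```

```bash
python3 -m creep '[[[0.6,-1.5,-1,45,0,0,0],[0.6,-1.5,-1,80,0,0,0],[0.6,-1.5,-1,99,0,0,0],[0.6,-1.5,-1,99,0,0,0],[0.6,-1.5,-1,99,0,0,0]]]' 
python3 -m creep '[[[0.3,0,0,0,0,0,0],[0.3,0,0,0,0,0,0],[0.3,0,0,0,0,0,0],[0.3,0,0,0,0,0,0]]]' 20
python3 -m creep '[[[0.3,0,0,-5,0,0,0],[0.3,20,-16,-5,0,0,0],[0.3,20,-16,-5,0,0,0],[0.3,20,-16,0,0,0,0],[0.3,20,-16,0,0,0,0]]]'
```

```text
time: 25.95
position: [0.5024, -0.0869, 0.0127]
tool_rot: [-2.025, -2.401, -0.0]
ft_force: [0.3, 0.5, 0.2]
grip_width: 0.598
time: 26.35
position: [0.5033, -0.0875, 0.0137]
tool_rot: [2.026, 2.398, 0.0]
ft_force: [-1.2, -0.2, 7.0]
grip_width: 0.455
time: 26.85
position: [0.4835, -0.0702, 0.0129]
tool_rot: [2.027, 2.4, -0.001]
ft_force: [-2.0, 1.6, 6.8]
grip_width: 0.456
```

```bash
python3 -m creep '[[[0.54,0,0,0,0,0,0],[0.54,0,0,0,0,0,0],[0.54,0,0,0,0,0,0],[0.54,0,0,-40,0,0,0],[0.54,0,0,-90,0,0,0]]]' 
python3 -m creep '[[[0.6,0,0,-80,0,0,0],[0.6,0,0,-80,0,0,0],[0.6,0,0,-80,0,0,0]]]' >/dev/null
python3 -c "
from h import *
plan((.46,-.2535,.18),9.8)"
```

```text
time: 27.35
position: [0.4811, -0.0697, 0.1014]
tool_rot: [-2.023, -2.396, 0.002]
ft_force: [0.9, -1.1, -0.0]
grip_width: 0.539
pos [ 0.4865 -0.0707  0.1873] jaw 9.6 t 27.6 grip 0.594 F [ 0.1877 -0.5531 -0.6678] q7 0.24
 to (0.46, -0.2535, 0.18) shift [-175.8  -56.7    7.7] rz -0.003
```

```bash
python3 -m creep '[[[0.6,-176,-56,0,0,0,0],[0.6,-176,-56,0,0,0,0],[0.6,-176,-56,0,0,0,0],[0.6,-176,-56,0,0,0,0],[0.6,-176,-56,0,0,0,0]]]' >/dev/null
python3 -m creep '[[[0.6,0,0,80,0,0,0],[0.6,0,0,80,0,0,0],[0.6,0,0,80,0,0,0],[0.6,0,0,80,0,0,0]]]' 
python3 -c "
from h import *
plan((.46,-.2535,.014),9.7)
t=img('top');s=img('scene')
seg('top',t,(300,222,60,80),pan,.019,amin=40)
seg('scene',s,(265,190,100,100),pan,.019,amin=40)
seg('top',t,(290,222,76,80),lambda c:(c.max(2)-c.min(2)<40),.03)
o=np.zeros((300,800,3),np.uint8);a=crop(t,290,220,140,100,3)[:300,:400];o[:,:a.shape[1]]=a;a=crop(s,240,150,130,100,3)[:300,:390];o[:,405:405+a.shape[1]]=a
cv2.imwrite('pics/t5.png',o)"
```

```text
time: 28.55
position: [0.4574, -0.2522, 0.1023]
tool_rot: [-2.025, -2.4, -0.001]
ft_force: [-0.1, -0.5, 0.9]
grip_width: 0.597
pos [ 0.4574 -0.2522  0.1023] jaw 9.7 t 28.6 grip 0.597 F [-0.1042 -0.4743  0.8848] q7 0.52
 to (0.46, -0.2535, 0.014) shift [-1.9  2.4 88.3] rz -0.0
top [332. 275.] [482.9 -69.9] [38.7 61.1] 9.5
top [327. 246.] [561.4 -50.8] [39.1 60.6] 8.2
scene [305. 249.] [558.1 -49.1] [35.8 57.8] 7.6
scene [328. 226.] [480.  -68.5] [36.9 57.7] 11.5
top [330. 264.] [518.3 -60.9] [160.8 126.3] 8.7
```

View pics/t5.png

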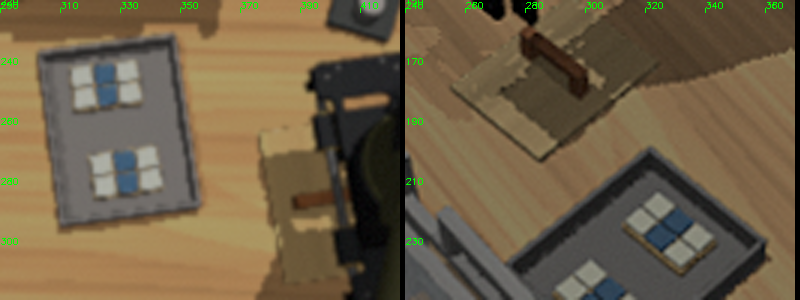

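Panels now at (0.483,-0.070) and (0.561,-0.051), flat, symmetric and well spread. I'll pin the tray centre with rim profiles before fitting the board.

```bash
python3 -c "
from h import *
t=img('top').astype(np.float32);s=img('scene').astype(np.float32)
c=np.array([518.,-61.]);a=np.radians(8.6);x=np.array([np.cos(a),np.sin(a)]);y=np.array([-x[1],x[0]])
def prof(n,im,ax,ot,r,offs):
    g=[]
    for d in r:
        v=[]
        for o in offs:
            P=(c+ax*d+ot*o)/1000;u=proj(n,[*P,.03]);v.append(cv2.getRectSubPix(im,(1,1),tuple(map(float,u)))[0,0])
        v=np.mean(v,0);g.append((int(d),int(v.max()-v.min()),int(v.mean())))
    print(n,' '.join(f'{d}:{q}/{m}' for d,q,m in g))
for n,im in(('top',t),('scene',s)):
    o=[-45,-42,42,45] if n=='top' else [-48,-44]
    prof(n,im,x,y,np.arange(-88,-66,2),o);prof(n,im,x,y,np.arange(66,90,2),o)
    o=[-5,0,5]
    prof(n,im,y,x,np.arange(-72,-50,2),o);prof(n,im,y,x,np.arange(50,72,2),o)
"
```

```text
top -88:72/136 -86:70/124 -84:64/103 -82:56/85 -80:35/72 -78:16/74 -76:6/90 -74:6/100 -72:7/102 -70:7/106 -68:7/109
top 66:5/83 68:4/67 70:3/53 72:3/44 74:4/55 76:9/76 78:20/101 80:45/111 82:65/119 84:76/122 86:76/114 88:72/106
top -72:83/130 -70:82/128 -68:81/123 -66:73/116 -64:52/110 -62:24/103 -60:9/88 -58:4/65 -56:3/58 -54:5/73 -52:7/96
top 50:8/102 52:7/97 54:7/95 56:6/93 58:6/96 60:9/95 62:21/85 64:50/89 66:73/110 68:83/124 70:85/129
scene -88:51/110 -86:49/112 -84:50/113 -82:50/112 -80:44/105 -78:20/89 -76:1/73 -74:0/54 -72:0/34 -70:0/31 -68:1/32
scene 66:2/47 68:1/44 70:1/43 72:2/43 74:1/54 76:2/70 78:3/94 80:3/106 82:4/108 84:3/105 86:3/105 88:3/103
scene -72:54/101 -70:54/101 -68:55/102 -66:55/102 -64:48/96 -62:22/85 -60:1/73 -58:0/52 -56:0/32 -54:0/28 -52:0/29
scene 50:3/76 52:3/77 54:2/77 56:3/77 58:2/76 60:2/78 62:1/67 64:1/40 66:0/28 68:0/28 70:0/29
```

```bash
python3 -m creep '[[[0.5,-1.9,2.4,45,0,0,0],[0.5,-1.9,2.4,75,0,0,0],[0.5,-1.9,2.4,87,0,0,0],[0.5,-1.9,2.4,87,0,0,0],[0.5,-1.9,2.4,87,0,0,0]]]'
python3 -c "
from h import *
plan((.46,-.2535,.014),9.7)"
python3 -m creep '[[[0.05,0,0,0,0,0,0],[0.05,0,0,0,0,0,0],[0.05,0,0,0,0,0,0],[0.05,0,0,0,0,0,0],[0.05,0,0,0,0,0,0]]]' 40
python3 -m creep '[[[0.05,0,0,-40,0,0,0],[0.05,0,0,-85,0,0,0],[0.05,0,0,-85,0,0,0],[0.05,0,0,-85,0,0,0],[0.05,0,0,-85,0,0,0]]]'
python3 -c "
from h import *
plan((.519,-.061,.1),8.6)
t=img('top');s=img('scene');cv2.imwrite('pics/s6f.png',s)
o=np.zeros((400,800,3),np.uint8);a=crop(t,350,220,120,120,3)[:400,:400];o[:a.shape[0],:a.shape[1]]=a;a=crop(s,230,110,130,130,3)[:400,:390];o[:a.shape[0],405:405+a.shape[1]]=a
cv2.imwrite('pics/t6.png',o)"
```

```text
time: 29.25
position: [0.4614, -0.2549, 0.0171]
tool_rot: [2.026, 2.398, 0.001]
ft_force: [1.0, -0.2, 0.1]
grip_width: 0.499
pos [ 0.4614 -0.2549  0.0171] jaw 9.6 t 29.2 grip 0.499 F [ 1.0129 -0.1946  0.146 ] q7 0.45
 to (0.46, -0.2535, 0.014) shift [ 1.7 -1.1  3.1] rz -0.001
time: 29.75
position: [0.4605, -0.2545, 0.0159]
tool_rot: [2.027, 2.399, 0.0]
ft_force: [0.1, -0.3, 2.2]
grip_width: 0.134
time: 30.25
position: [0.4589, -0.254, 0.0992]
tool_rot: [-2.026, -2.398, 0.001]
ft_force: [-0.6, 0.9, -2.1]
grip_width: 0.127
pos [ 0.4589 -0.254   0.0992] jaw 9.6 t 30.2 grip 0.127 F [-0.597   0.8844 -2.1065] q7 0.52
 to (0.519, -0.061, 0.1) shift [180.2  91.5  -0.7] rz 0.018
```

View pics/t6.png

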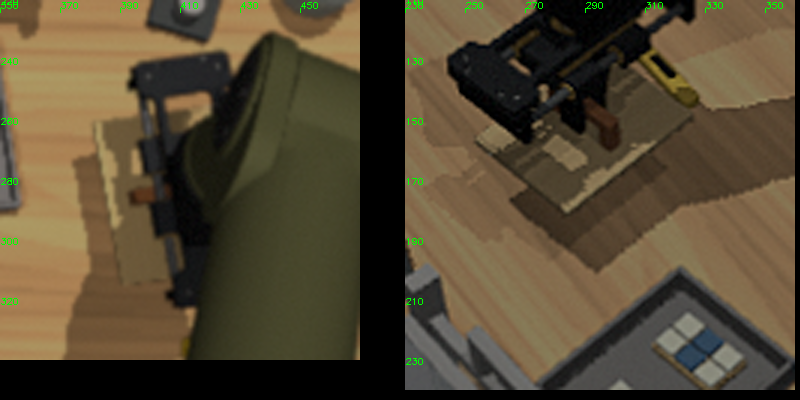

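```bash
python3 -c "
from h import *
b=.0159
for z in(.091,):
    q=[plane('top',p,z)[:2]*1000 for p in((382.3,260.7),(391.3,314.7))];d=(q[0]-q[1]);L=np.linalg.norm(d);d/=L;m=sum(q)/2;n=np.array([d[1],-d[0]])
    print('top',q,L,np.degrees(np.arctan2(d[1],d[0])),'centre',m+n*53)
    q=[plane('scene',p,z)[:2]*1000 for p in((253.3,156.7),(284.5,180.7),(326,149.3))]
    print('scene',q,'diag centre',(q[0]+q[2])/2,np.linalg.norm(q[0]-q[1]),np.linalg.norm(q[2]-q[1]),np.degrees(np.arctan2(*(q[1]-q[2])[::-1])))
"
```

```text
top [array([ 516.8121, -193.4038]), array([ 381.606 , -214.8808])] 136.90121444053585 9.025801983187051 centre [ 457.5237 -256.486 ]
scene [array([ 533.7128, -288.6499]), array([ 514.6478, -186.4622]), array([ 383.2717, -206.3571])] diag centre [ 458.4923 -247.5035] 103.95093342678659 132.87403673669692 8.611140860368344
```

Board held level; the two views and the pre-grasp measurement put its centre at the TCP within a few mm. Carrying it over the tray centre (0.519,-0.061).

```bash
python3 -m creep '[[[0.05,180,91.5,0,0,0,0.015],[0.05,180,91.5,0,0,0,0.015],[0.05,180,91.5,0,0,0,0.015],[0.05,180,91.5,0,0,0,0.015],[0.05,180,91.5,0,0,0,0.015]]]' 
python3 -m creep '[[[0.05,0,0,20,0,0,0],[0.05,0,0,30,0,0,0],[0.05,0,0,30,0,0,0],[0.05,0,0,30,0,0,0],[0.05,0,0,30,0,0,0]]]' 
python3 -c "
from h import *
plan((.519,-.061,.06),8.6)
t=img('top');s=img('scene')
plan((.519,-.061,.06),8.6)
o=np.zeros((400,800,3),np.uint8);a=crop(t,280,200,100,110,3)[:400,:400];o[:a.shape[0],:a.shape[1]]=a;a=crop(s,240,170,130,130,3)[:400,:390];o[:a.shape[0],405:405+a.shape[1]]=a
cv2.imwrite('pics/t7.png',o)"
```

```text
time: 30.85
position: [0.5212, -0.0523, 0.1001]
tool_rot: [-2.029, -2.394, -0.007]
ft_force: [0.4, -0.5, -0.3]
grip_width: 0.132
time: 31.35
position: [0.5205, -0.0621, 0.071]
tool_rot: [2.046, 2.383, 0.001]
ft_force: [-0.5, -0.7, -1.1]
grip_width: 0.135
pos [ 0.5205 -0.0621  0.071 ] jaw 8.7 t 31.4 grip 0.135 F [-0.5077 -0.6509 -1.0777] q7 0.06
 to (0.519, -0.061, 0.06) shift [ 1.3 -1.4 11. ] rz 0.002
pos [ 0.5207 -0.062   0.0712] jaw 8.7 t 31.4 grip 0.138 F [ 0.381  -0.012  -1.1665] q7 0.06
 to (0.519, -0.061, 0.06) shift [ 1.3 -1.5 11.2] rz 0.002
```

View pics/t7.png

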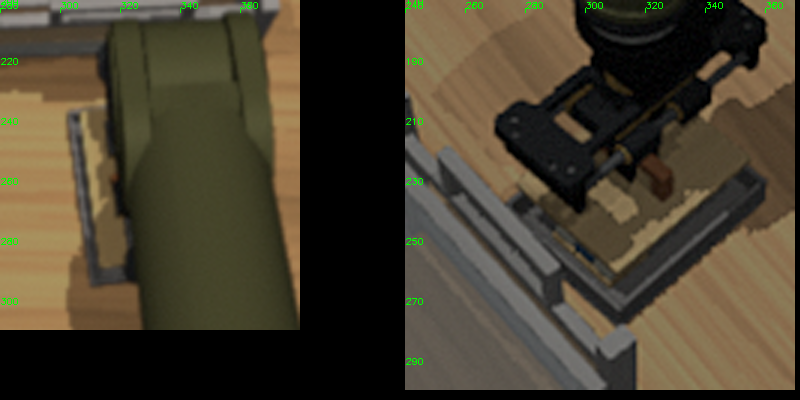

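```bash
python3 -c "
from h import *
c=np.array([519.,-61]);a=np.radians(8.6);x=np.array([np.cos(a),np.sin(a)]);y=np.array([-x[1],x[0]])
print('board edge corners in tray frame')
for p in((307.7,236.),(312.3,290.7)):
    q=plane('top',p,.064)[:2]*1000-c;print(q@x,q@y)
for p in((309+ -0.,281),):pass
for p in(((612-405)/3+240,283/3+170),((748-405)/3+240,160/3+170)):
    q=plane('scene',p,.064)[:2]*1000-c;print('scene',q@x,q@y)
"
```

```text
board edge corners in tray frame
70.62152842253194 48.3456874804924
-72.4302826195873 54.813084848644486
scene 77.38995622274368 58.82145856250528
scene -65.05663694875055 55.20832246829328
```

```bash
python3 -m creep '[[[0.05,1.3,-1.4,10,0,0,0],[0.05,1.3,-1.4,20,0,0,0],[0.05,1.3,-1.4,26,0,0,0],[0.05,1.3,-1.4,26,0,0,0],[0.05,1.3,-1.4,26,0,0,0]]]' 
python3 -m creep '[[[0.05,0,0,3,0,0,0],[0.05,0,0,6,0,0,0],[0.05,0,0,9,0,0,0],[0.05,0,0,9,0,0,0],[0.05,0,0,9,0,0,0]]]'
```

```text
time: 31.95
position: [0.5185, -0.0605, 0.0442]
tool_rot: [-2.045, -2.384, 0.0]
ft_force: [-0.2, 0.2, -1.8]
grip_width: 0.131
time: 32.45
position: [0.5186, -0.0605, 0.0355]
tool_rot: [-2.045, -2.385, 0.0]
ft_force: [0.3, -0.8, -1.0]
grip_width: 0.128
```

```bash
python3 -m creep '[[[0.05,0,0,1.5,0,0,0],[0.05,0,0,1.5,0,0,0],[0.4,0,0,1.5,0,0,0],[0.4,0,0,1.5,0,0,0],[0.4,0,0,1.5,0,0,0]]]' 
python3 -m creep '[[[0.4,0,0,-40,0,0,0],[0.4,0,0,-90,0,0,0],[0.4,0,0,-140,0,0,0],[0.4,0,0,-190,0,0,0],[0.4,0,0,-190,0,0,0]]]' 
python3 -c "
from h import *
plan((.6345,-.286,.22),-106)
plan((.6345,-.286,.22),74)
plan((.6100,.3155,.22),107)
s=img('scene');t=img('top');cv2.imwrite('pics/t8f.png',t)
seg('top',t,(395,207,35,34),dark,.016)
seg('top',t,(172,212,38,32),dark,.016)
cv2.imwrite('pics/s8.png',crop(s,220,170,150,120,4))"
```

```text
time: 32.95
position: [0.5188, -0.0606, 0.0341]
tool_rot: [2.045, 2.384, 0.0]
ft_force: [0.0, -0.6, -1.2]
grip_width: 0.319
time: 33.45
position: [0.5229, -0.0605, 0.2313]
tool_rot: [2.037, 2.376, 0.008]
ft_force: [-0.2, -0.1, -0.6]
grip_width: 0.399
pos [ 0.5229 -0.0605  0.2313] jaw 8.8 t 33.5 grip 0.399 F [-0.153  -0.0555 -0.6382] q7 0.17
 to (0.6345, -0.286, 0.22) shift [-239.8   75.7   13.5] rz 2.003
pos [ 0.5229 -0.0605  0.2313] jaw 8.8 t 33.5 grip 0.399 F [-0.153  -0.0555 -0.6382] q7 0.17
 to (0.6345, -0.286, 0.22) shift [-239.8   75.7   13.5] rz -1.138
pos [ 0.5229 -0.0605  0.2313] jaw 8.8 t 33.5 grip 0.399 F [-0.153  -0.0555 -0.6382] q7 0.17
 to (0.61, 0.3155, 0.22) shift [358.4 143.2  11.1] rz -1.714
top [412. 224.] [ 634.6 -285.5] [61.7 49.6] 74.6
top [191. 226.] [609.5 314. ] [48.8 61.3] 16.9
```

View pics/s8.png

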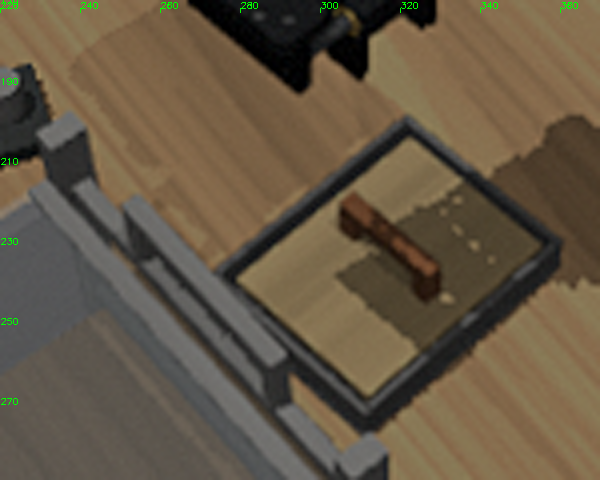

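Board is seated in the tray with an even margin, and the weights have not moved. The right weight goes first. I'll use jaw angle 35° to clear the jar and post, and put it on the near side of the handle.

```bash
python3 -m creep '[[[0.5,-120,38,0,0,0,0],[0.5,-120,38,0,0,0,0],[0.5,-120,38,0,0,0,0],[0.5,-120,38,0,0,0,0]]]' >/dev/null
python3 -m creep '[[[0.5,-120,38,0,0,0,0],[0.5,-120,38,0,0,0,0],[0.5,-120,38,0,0,0,0],[0.5,-120,38,0,0,0,0]]]' >/dev/null
python3 -m creep '[[[0.5,0,0,0,0,0,-0.457],[0.5,0,0,0,0,0,-0.457],[0.5,0,0,0,0,0,-0.457],[0.5,0,0,0,0,0,-0.457],[0.5,0,0,0,0,0,-0.457]]]'
python3 -c "
from h import *
plan((.6343,-.2862,.019),35)
print(plane('top',(463,203),.1),plane('scene',(180,148),.1))
t=img('top');seg('top',t,(395,207,35,34),dark,.016)"
```

```text
time: 34.85
position: [0.63, -0.2844, 0.2233]
tool_rot: [-1.453, -2.784, -0.001]
ft_force: [0.4, -0.1, -0.1]
grip_width: 0.5
pos [ 0.63   -0.2844  0.2233] jaw 34.9 t 34.9 grip 0.5 F [ 0.4093 -0.1445 -0.1398] q7 0.79
 to (0.6343, -0.2862, 0.019) shift [ -4.3   2.6 204.3] rz -0.002
[ 0.6717 -0.4035  0.1   ] [ 0.6629 -0.4095  0.1   ]
top [410. 223.] [ 634.9 -284.7] [63.5 49.1] 77.0
```

```bash
python3 -m creep '[[[0.5,-4.3,2.6,50,0,0,0],[0.5,-4.3,2.6,100,0,0,0],[0.5,-4.3,2.6,140,0,0,0],[0.5,-4.3,2.6,140,0,0,0],[0.5,-4.3,2.6,140,0,0,0]]]'
python3 -c "
from h import *
plan((.6343,-.2862,.020),35)"
```

```text
time: 35.4
position: [0.635, -0.2878, 0.0844]
tool_rot: [-1.453, -2.785, -0.0]
ft_force: [0.3, -0.6, 0.9]
grip_width: 0.495
pos [ 0.635  -0.2878  0.0844] jaw 34.9 t 35.4 grip 0.495 F [ 0.3303 -0.5819  0.8947] q7 0.75
 to (0.6343, -0.2862, 0.02) shift [ 1.6  0.4 64.4] rz -0.002
```

```bash
python3 -m creep '[[[0.5,1.5,0,40,0,0,0],[0.5,1.5,0,60,0,0,0],[0.5,1.5,0,64,0,0,0],[0.5,1.5,0,64,0,0,0],[0.5,1.5,0,64,0,0,0]]]'
python3 -m creep '[[[0.1,0,0,0,0,0,0],[0.1,0,0,0,0,0,0],[0.1,0,0,0,0,0,0],[0.1,0,0,0,0,0,0],[0.1,0,0,0,0,0,0]]]' 45
python3 -m creep '[[[0.1,0,0,-40,0,0,0],[0.1,0,0,-90,0,0,0],[0.1,0,0,-130,0,0,0],[0.1,0,0,-130,0,0,0],[0.1,0,0,-130,0,0,0]]]'
python3 -c "
from h import *
c=np.array([.519,-.061]);a=np.radians(8.6);x=np.array([np.cos(a),np.sin(a)])
plan((*(c-.041*x).round(4),.15),59)"
```

```text
time: 35.9
position: [0.6362, -0.2876, 0.0232]
tool_rot: [1.45, 2.782, 0.0]
ft_force: [-0.3, 0.2, -0.6]
grip_width: 0.501
time: 36.4
position: [0.6348, -0.2868, 0.0208]
tool_rot: [1.451, 2.785, 0.001]
ft_force: [1.0, 0.3, 2.7]
grip_width: 0.264
time: 36.9
position: [0.6338, -0.2872, 0.1501]
tool_rot: [1.452, 2.786, -0.001]
ft_force: [-1.0, 0.1, -3.4]
grip_width: 0.261
pos [ 0.6338 -0.2872  0.1501] jaw 34.9 t 36.9 grip 0.261 F [-1.0236  0.0529 -3.3945] q7 0.77
 to (np.float64(0.4785), np.float64(-0.0671), 0.15) shift [269.4  -1.3  -0. ] rz -0.42
```

```bash
for i in 1 2; do python3 -m creep '[[[0.1,135,0,0,0,0,0],[0.1,135,0,0,0,0,0],[0.1,135,0,0,0,0,0],[0.1,135,0,0,0,0,0]]]' >/dev/null; done
python3 -m creep '[[[0.1,0,0,0,0,0,-0.42],[0.1,0,0,0,0,0,-0.42],[0.1,0,0,0,0,0,-0.42],[0.1,0,0,0,0,0,-0.42],[0.1,0,0,0,0,0,-0.42]]]'
python3 -c "
from h import *
c=np.array([.519,-.061]);a=np.radians(8.6);x=np.array([np.cos(a),np.sin(a)])
plan((*(c-.041*x).round(4),.049),59)
s=img('scene');t=img('top');cv2.imwrite('pics/s9.png',np.hstack([crop(s,270,130,100,130,4),crop(t,280,210,100,130,4)]))"
```

```text
time: 38.2
position: [0.4789, -0.0664, 0.149]
tool_rot: [-0.845, -3.024, -0.001]
ft_force: [-0.6, -0.4, -2.6]
grip_width: 0.268
pos [ 0.4789 -0.0664  0.149 ] jaw 58.8 t 38.2 grip 0.268 F [-0.616  -0.4261 -2.5875] q7 1.07
 to (np.float64(0.4785), np.float64(-0.0671), 0.049) shift [ -0.3  -0.8 100. ] rz -0.004
```

View pics/s9.png

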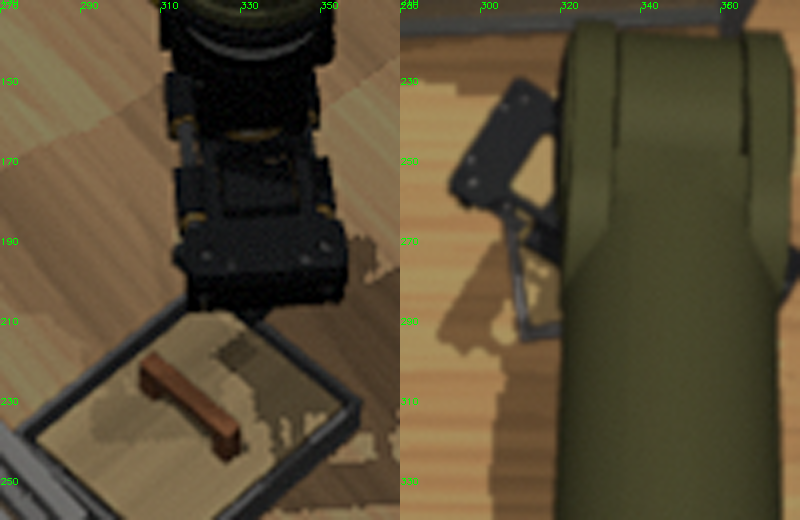

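The gripper hides the weight, but the grip width of 23 mm and 3 N load say it is held. Lowering onto the board (expected contact at TCP z = 0.048).

```bash
python3 -m creep '[[[0.1,0,-0.5,45,0,0,0],[0.1,0,-0.5,75,0,0,0],[0.1,0,-0.5,95,0,0,0],[0.1,0,-0.5,98,0,0,0],[0.1,0,-0.5,98,0,0,0]]]'
python3 -m creep '[[[0.1,0,0,1.5,0,0,0],[0.1,0,0,3,0,0,0],[0.1,0,0,3,0,0,0],[0.1,0,0,3,0,0,0]]]'
```

```text
time: 38.8
position: [0.479, -0.066, 0.0519]
tool_rot: [-0.84, -3.026, -0.001]
ft_force: [0.2, 1.3, -0.7]
grip_width: 0.262
time: 39.2
position: [0.4795, -0.0663, 0.0496]
tool_rot: [0.839, 3.026, -0.001]
ft_force: [-0.9, 0.4, -3.4]
grip_width: 0.266
```

```bash
python3 -m creep '[[[0.1,0,0,1.5,0,0,0],[0.1,0,0,1.5,0,0,0],[0.1,0,0,1.5,0,0,0]]]'
python3 -m creep '[[[0.4,0,0,0,0,0,0],[0.4,0,0,0,0,0,0],[0.4,0,0,0,0,0,0],[0.4,0,0,0,0,0,0]]]'
python3 -m creep '[[[0.4,0,0,-40,0,0,0],[0.4,0,0,-90,0,0,0],[0.4,0,0,-140,0,0,0],[0.5,0,0,-160,0,0,0],[0.5,0,0,-160,0,0,0]]]'
python3 -c "
from h import *
plan((.6099,.3155,.2),107)"
```

```text
time: 39.5
position: [0.4794, -0.0663, 0.0478]
tool_rot: [0.839, 3.027, -0.0]
ft_force: [0.1, -0.7, -1.1]
grip_width: 0.266
time: 39.9
position: [0.4792, -0.066, 0.0476]
tool_rot: [0.839, 3.027, -0.0]
ft_force: [-1.0, -0.0, -0.1]
grip_width: 0.396
time: 40.4
position: [0.4814, -0.0664, 0.2111]
tool_rot: [0.837, 3.021, -0.002]
ft_force: [0.8, -0.5, 0.0]
grip_width: 0.473
pos [ 0.4814 -0.0664  0.2111] jaw 59.0 t 40.4 grip 0.473 F [ 0.8492 -0.4821  0.0111] q7 1.12
 to (0.6099, 0.3155, 0.2) shift [ 86.6 393.5  10.7] rz -0.838
```

```bash
for i in 1 2; do python3 -m creep '[[[0.5,43,197,0,0,0,0],[0.5,43,197,0,0,0,0],[0.5,43,197,0,0,0,0],[0.5,43,197,0,0,0,0],[0.5,43,197,0,0,0,0]]]' >/dev/null; done
for i in 1 2; do python3 -m creep '[[[0.5,0,0,0,0,0,-0.419],[0.5,0,0,0,0,0,-0.419],[0.5,0,0,0,0,0,-0.419],[0.5,0,0,0,0,0,-0.419],[0.5,0,0,0,0,0,-0.419]]]' >/dev/null; done
python3 -c "
from h import *
print(plane('top',(188.5,224),.044))
plan((.610,.3158,.085),107)
t=img('top');s=img('scene');cv2.imwrite('pics/t10f.png',t);cv2.imwrite('pics/s10f.png',s)
seg('scene',s,(366,368,48,50),dark,.016)
cv2.imwrite('pics/s10.png',np.hstack([crop(s,260,170,100,130,4),crop(t,290,215,90,130,4)]))"
```

```text
[0.6103 0.3146 0.044 ]
pos [0.6082 0.3156 0.2072] jaw 106.8 t 42.4 grip 0.502 F [-0.5367 -0.2637  0.8389] q7 0.98
 to (0.61, 0.3158, 0.085) shift [ -1.8  -0.4 122.2] rz -0.004
scene [389. 395.] [602.6 309.9] [92.3 79.8] 49.4
```

View pics/s10.png

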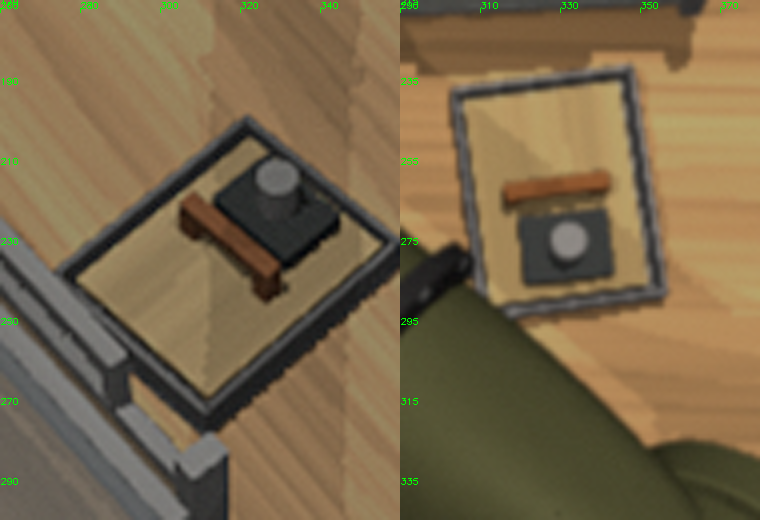

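The first weight stands flat on the near half of the board, clear of the handle. Taking the second weight.

```bash
python3 -m creep '[[[0.5,-1.8,-1,50,0,0,0],[0.5,-1.8,-1,100,0,0,0],[0.5,-1.8,-1,140,0,0,0],[0.5,-1.8,-1,140,0,0,0],[0.5,-1.8,-1,140,0,0,0]]]'
python3 -c "
from h import *
plan((.610,.315,.020),107)"
```

```text
time: 43.0
position: [0.6103, 0.3157, 0.0682]
tool_rot: [0.464, -3.107, -0.0]
ft_force: [0.1, 0.7, 0.8]
grip_width: 0.503
pos [0.6103 0.3157 0.0682] jaw 107.0 t 43.0 grip 0.503 F [0.118  0.6816 0.7992] q7 0.93
 to (0.61, 0.315, 0.02) shift [ 0.5 -0.6 48.2] rz -0.0
```

```bash
python3 -m creep '[[[0.5,0.5,-0.6,30,0,0,0],[0.5,0.5,-0.6,45,0,0,0],[0.5,0.5,-0.6,48,0,0,0],[0.5,0.5,-0.6,48,0,0,0],[0.5,0.5,-0.6,48,0,0,0]]]'
python3 -m creep '[[[0.1,0,0,0,0,0,0],[0.1,0,0,0,0,0,0],[0.1,0,0,0,0,0,0],[0.1,0,0,0,0,0,0],[0.1,0,0,0,0,0,0]]]' 45
python3 -m creep '[[[0.1,0,0,-40,0,0,0],[0.1,0,0,-90,0,0,0],[0.1,0,0,-140,0,0,0],[0.1,0,0,-140,0,0,0],[0.1,0,0,-140,0,0,0]]]'
python3 -c "
from h import *
plan((.5595,-.0549,.16),98.7)"
```

```text
time: 43.5
position: [0.6107, 0.3155, 0.0212]
tool_rot: [-0.465, 3.105, 0.001]
ft_force: [0.5, 0.0, -0.4]
grip_width: 0.503
time: 44.0
position: [0.6101, 0.3148, 0.0198]
tool_rot: [-0.465, 3.107, -0.0]
ft_force: [0.7, 0.5, 1.9]
grip_width: 0.266
time: 44.5
position: [0.6101, 0.315, 0.1602]
tool_rot: [-0.465, 3.106, -0.0]
ft_force: [0.9, 0.8, -2.7]
grip_width: 0.264
pos [0.6101 0.315  0.1602] jaw 107.0 t 44.5 grip 0.264 F [ 0.9105  0.8101 -2.7088] q7 0.97
 to (0.5595, -0.0549, 0.16) shift [ 156.8 -338.9    0. ] rz 0.145
```

```bash
python3 -m creep '[[[0.1,78.5,-169.5,0,0,0,0],[0.1,78.5,-169.5,0,0,0,0],[0.1,78.5,-169.5,0,0,0,0],[0.1,78.5,-169.5,0,0,0,0],[0.1,78.5,-169.5,0,0,0,0]]]'
python3 -m creep '[[[0.1,78.5,-169.5,0,0,0,0],[0.1,78.5,-169.5,0,0,0,0],[0.1,78.5,-169.5,0,0,0,0],[0.1,78.5,-169.5,0,0,0,0],[0.1,78.5,-169.5,0,0,0,0]]]' >/dev/null
python3 -m creep '[[[0.1,0,0,0,0,0,0.145],[0.1,0,0,0,0,0,0.145],[0.1,0,0,0,0,0,0.145],[0.1,0,0,0,0,0,0.145]]]'
python3 -c "
from h import *
plan((.5595,-.0549,.049),98.7)"
```

```text
time: 45.0
position: [0.5841, 0.1197, 0.1557]
tool_rot: [0.447, -3.103, 0.009]
ft_force: [0.2, 0.6, -2.6]
grip_width: 0.264
time: 45.9
position: [0.5588, -0.0545, 0.1589]
tool_rot: [0.244, -3.131, -0.001]
ft_force: [0.1, 0.2, -2.1]
grip_width: 0.263
pos [ 0.5588 -0.0545  0.1589] jaw 98.9 t 45.9 grip 0.263 F [ 0.0622  0.1652 -2.0955] q7 1.44
 to (0.5595, -0.0549, 0.049) shift [ -0.8  -0.5 109.9] rz 0.004
```

```bash
python3 -m creep '[[[0.1,-0.5,-0.5,45,0,0,0],[0.1,-0.5,-0.5,85,0,0,0],[0.1,-0.5,-0.5,105,0,0,0],[0.1,-0.5,-0.5,108,0,0,0],[0.1,-0.5,-0.5,108,0,0,0]]]'
python3 -m creep '[[[0.1,0,0,1.5,0,0,0],[0.1,0,0,3,0,0,0],[0.1,0,0,4,0,0,0],[0.1,0,0,4,0,0,0]]]'
```

```text
time: 46.4
position: [0.5597, -0.0551, 0.0515]
tool_rot: [0.242, -3.132, -0.001]
ft_force: [0.2, -0.5, -3.8]
grip_width: 0.26
time: 46.8
position: [0.5599, -0.056, 0.048]
tool_rot: [-0.239, 3.132, -0.001]
ft_force: [0.3, 0.7, -2.6]
grip_width: 0.261
```

```bash
python3 -m creep '[[[0.1,0,0,1.3,0,0,0],[0.1,0,0,1.3,0,0,0],[0.1,0,0,1.3,0,0,0],[0.4,0,0,1.3,0,0,0],[0.4,0,0,1.3,0,0,0]]]'
python3 -m creep '[[[0.4,0,0,0,0,0,0],[0.4,0,0,0,0,0,0],[0.4,0,0,-40,0,0,0],[0.4,0,0,-90,0,0,0],[0.4,0,0,-140,0,0,0]]]'
python3 -m creep '[[[0.5,0,0,-60,0,0,0],[0.5,0,0,-60,0,0,0],[0.5,0,0,-60,0,0,0]]]'
python3 -c "
from h import *
plan((.647,-.0305,.22),4)
s=img('scene');cv2.imwrite('pics/s11.png',crop(s,220,170,150,130,4))"
```

```text
time: 47.3
position: [0.5599, -0.0556, 0.0463]
tool_rot: [-0.239, 3.132, 0.0]
ft_force: [-0.1, 0.1, 0.6]
grip_width: 0.359
time: 47.8
position: [0.5591, -0.0555, 0.1874]
tool_rot: [0.24, -3.131, -0.001]
ft_force: [1.1, -1.3, -0.1]
grip_width: 0.402
time: 48.1
position: [0.5609, -0.0556, 0.2482]
tool_rot: [-0.238, 3.129, -0.002]
ft_force: [0.0, -0.5, -0.0]
grip_width: 0.489
pos [ 0.5609 -0.0556  0.2482] jaw 98.7 t 48.1 grip 0.489 F [ 0.0497 -0.5039 -0.0285] q7 1.50
 to (0.647, -0.0305, 0.22) shift [-88.8  11.8  28.5] rz 1.653
```

View pics/s11.png

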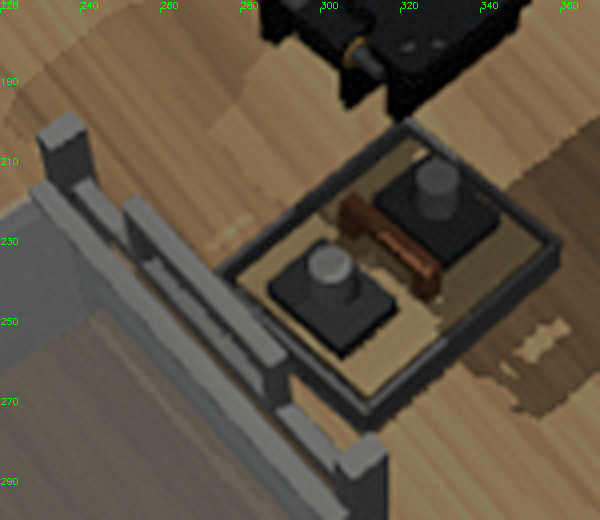

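Both weights stand on the board on either side of the handle. Now a check of the sash handle position.

```bash
python3 -c "
from h import *
for p in((253.7,220.7),(290,259.5)): print('scene',plane('scene',p,.161))
t=cv2.imread('pics/t10f.png').astype(int)
for u in(305,315,325,335): print(u,[(v,int(t[v,u].mean())) for v in range(192,212)])
for p in((297,200.5),(345.5,199)): print('top',plane('top',p,.161))
"
```

```text
scene [ 0.6481 -0.0922  0.161 ]
scene [0.6397 0.0233 0.161 ]
305 [(192, 115), (193, 114), (194, 115), (195, 118), (196, 136), (197, 145), (198, 136), (199, 145), (200, 152), (201, 155), (202, 141), (203, 100), (204, 111), (205, 127), (206, 97), (207, 69), (208, 59), (209, 65), (210, 67), (211, 68)]
315 [(192, 117), (193, 115), (194, 115), (195, 124), (196, 146), (197, 152), (198, 148), (199, 148), (200, 153), (201, 152), (202, 126), (203, 102), (204, 128), (205, 133), (206, 96), (207, 63), (208, 56), (209, 66), (210, 68), (211, 69)]
325 [(192, 117), (193, 116), (194, 117), (195, 128), (196, 140), (197, 133), (198, 143), (199, 151), (200, 155), (201, 148), (202, 104), (203, 97), (204, 129), (205, 131), (206, 93), (207, 61), (208, 60), (209, 65), (210, 67), (211, 70)]
335 [(192, 118), (193, 117), (194, 122), (195, 139), (196, 147), (197, 143), (198, 146), (199, 151), (200, 154), (201, 137), (202, 100), (203, 123), (204, 129), (205, 95), (206, 69), (207, 59), (208, 63), (209, 66), (210, 66), (211, 69)]
top [0.6496 0.026  0.161 ]
top [ 0.6566 -0.0925  0.161 ]
```

```bash
python3 -m creep '[[[0.6,-91,9,0,0,0,0],[0.6,-91,9,0,0,0,0],[0.6,-91,9,0,0,0,0],[0.6,-91,9,0,0,0,0]]]' >/dev/null
for i in 1 2 3; do python3 -m creep '[[[0.6,0,0,0,0,0,0.551],[0.6,0,0,0,0,0,0.551],[0.6,0,0,0,0,0,0.551],[0.6,0,0,0,0,0,0.551],[0.6,0,0,0,0,0,0.551]]]' >/dev/null; done
python3 -c "
from h import *
plan((.650,-.032,.139),4)
"
```

```text
pos [ 0.6477 -0.0335  0.2459] jaw 4.2 t 50.0 grip 0.6 F [-0.4695 -0.4092  0.526 ] q7 -0.13
 to (0.65, -0.032, 0.139) shift [  1.4   2.5 106.9] rz 0.003
```

```bash
python3 -m creep '[[[0.6,1.4,2.5,50,0,0,0],[0.6,1.4,2.5,85,0,0,0],[0.6,1.4,2.5,106,0,0,0],[0.6,1.4,2.5,106,0,0,0],[0.6,1.4,2.5,106,0,0,0]]]'
python3 -m creep '[[[0.05,0,0,0,0,0,0],[0.05,0,0,0,0,0,0],[0.05,0,0,0,0,0,0],[0.05,0,0,0,0,0,0],[0.05,0,0,0,0,0,0]]]' 50
```

```text
time: 50.55
position: [0.6507, -0.0316, 0.1406]
tool_rot: [-2.139, -2.3, -0.0]
ft_force: [-0.5, 0.4, -1.0]
grip_width: 0.602
time: 51.05
position: [0.6508, -0.0315, 0.1406]
tool_rot: [2.142, 2.298, 0.0]
ft_force: [0.1, -0.4, -0.2]
grip_width: 0.234
```

```bash
python3 -m creep '[[[0.05,0,0,0,0,0,0],[0.05,0,0,0,0,0,0],[0.05,0,0,0,0,0,0],[0.05,0,0,0,0,0,0]]]'
python3 -c "
from h import *
print(ctrl.get_state())"
```

```text
time: 51.45
position: [0.65, -0.0316, 0.1402]
tool_rot: [-2.142, -2.297, 0.002]
ft_force: [-4.0, 0.2, 2.9]
grip_width: 0.119
{'time': 51.45, 'joint_positions': array([ 0.6158,  0.4964, -0.8154,  1.5285,  0.3707,  1.2793, -0.1772]), 'qd': array([-0.0002, -0.0008, -0.0004, -0.0008, -0.0005, -0.0007, -0.0001]), 'joint_torque': array([ -0.3991, -46.1405, -10.6847, -29.3533,   0.1758,  -1.4961,
         0.0133]), 'position': array([ 0.65  , -0.0316,  0.1402]), 'tool_rot': array([-2.1417, -2.2972,  0.0022]), 'ft_force': array([-3.9541,  0.2198,  2.8963]), 'torque': array([-0.086 ,  0.8858, -0.0287]), 'grip_width': 0.1186399603410874}
```

Gripped. Raising the sash.

```bash
python3 -m creep '[[[0.05,0,0,-20,0,0,0],[0.05,0,0,-40,0,0,0],[0.05,0,0,-60,0,0,0],[0.05,0,0,-70,0,0,0],[0.05,0,0,-70,0,0,0]]]'
python3 -m creep '[[[0.05,0,0,-20,0,0,0],[0.05,0,0,-40,0,0,0],[0.05,0,0,-57,0,0,0],[0.05,0,0,-57,0,0,0],[0.05,0,0,-57,0,0,0]]]'
python3 -m creep '[[[0.05,0,0,-2,0,0,0],[0.05,0,0,-2,0,0,0]]]'
```

```text
time: 51.95
position: [0.6499, -0.0315, 0.2105]
tool_rot: [-2.142, -2.297, 0.002]
ft_force: [-5.5, -1.1, 1.7]
grip_width: 0.123
time: 52.45
position: [0.6498, -0.0317, 0.2626]
tool_rot: [-2.139, -2.295, 0.004]
ft_force: [3.5, 1.2, -24.0]
grip_width: 0.127
time: 52.65
position: [0.6497, -0.0317, 0.2628]
tool_rot: [-2.138, -2.294, 0.004]
ft_force: [6.4, 1.1, -32.8]
grip_width: 0.125
```

It reached the upper stop. Easing off, releasing and checking the height.

```bash
python3 -m creep '[[[0.05,0,0,5,0,0,0],[0.3,0,0,5,0,0,0],[0.4,0,0,5,0,0,0],[0.4,0,0,5,0,0,0],[0.5,0,0,5,0,0,0]]]'
python3 -m creep '[[[0.6,0,0,0,0,0,0],[0.6,0,0,0,0,0,0],[0.6,0,0,-50,0,0,0],[0.6,0,0,-60,0,0,0],[0.6,0,0,-60,0,0,0]]]'
python3 -c "
from h import *
s=img('scene');t=img('top');cv2.imwrite('pics/s12.png',np.hstack([crop(s,200,80,140,200,3)[:, :420],crop(t,250,150,120,200,3)]))
plan((.38,-.09,.30))"
```

```text
time: 53.15
position: [0.6517, -0.0313, 0.2667]
tool_rot: [2.14, 2.295, 0.004]
ft_force: [-0.2, -0.4, -1.2]
grip_width: 0.404
time: 53.65
position: [0.6518, -0.0309, 0.327]
tool_rot: [2.14, 2.295, 0.005]
ft_force: [0.3, -0.4, -0.1]
grip_width: 0.6
pos [ 0.6506 -0.0315  0.3236] jaw 4.0 t 53.8 grip 0.6 F [-0.4108 -0.251  -0.5669] q7 -0.12
 to (0.38, -0.09, 0.3) shift [ -39.4 -274.    23.7] rz None
```

View pics/s12.png

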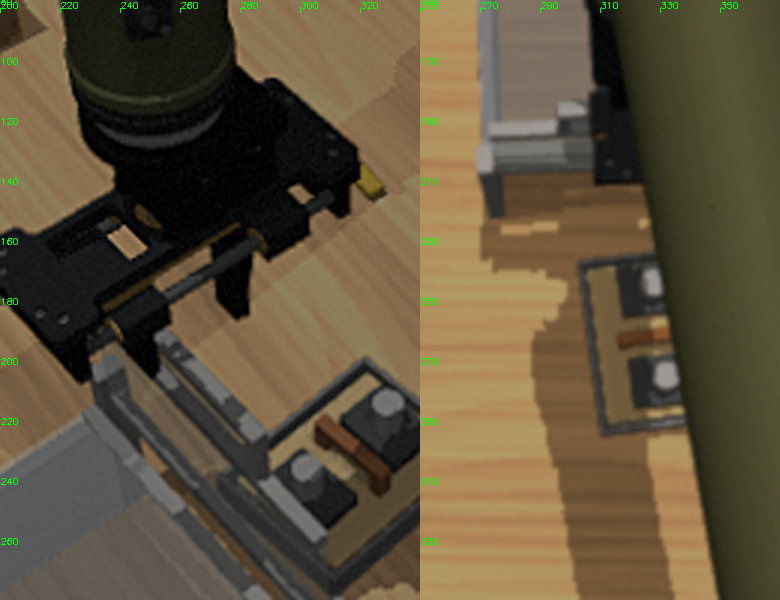

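The sash is up at about 0.125 and the loaded tray is undisturbed. I'll retract, turn the jaw along the tray's y axis and lower behind the tray's rear wall at about (0.441,-0.073). Pushing along the tray's own x axis at about 9° ends centred in the box.

```bash
python3 -m creep '[[[0.8,-26,-220,0,0,0,0],[0.8,-26,-220,0,0,0,0],[0.8,-26,-220,0,0,0,0],[0.8,-26,-220,0,0,0,0],[0.8,-26,-220,0,0,0,0]]]'
for i in 1 2 3; do python3 -m creep '[[[0.8,0,0,0,0,0,0.497],[0.8,0,0,0,0,0,0.497],[0.8,0,0,0,0,0,0.497],[0.8,0,0,0,0,0,0.497],[0.8,0,0,0,0,0,0.497]]]' >/dev/null; done
python3 -c "
from h import *
plan((.425,-.0755,.15),-81.2)
print(ctrl.get_state()['joint_positions'])
t=img('top');seg('top',t,(290,222,76,80),lambda c:(c.max(2)-c.min(2)<40),.03)"
```

```text
time: 54.25
position: [0.4289, -0.0743, 0.3227]
tool_rot: [-2.147, -2.292, 0.006]
ft_force: [0.2, -0.8, 0.4]
grip_width: 0.797
pos [ 0.4327 -0.0729  0.3237] jaw -81.3 t 55.8 grip 0.798 F [-1.4113  0.4867 -0.1525] q7 -1.09
 to (0.425, -0.0755, 0.15) shift [ -7.9   1.4 173.7] rz -0.002
[ 1.2649 -0.2442 -0.9548  1.7398 -0.1986  1.5461 -1.0899]
top [313. 253.] [522.6 -62.5] [212.9 194.3] 1.2
```

```bash
python3 -m creep '[[[0.8,-10,1.5,50,0,0,0],[0.8,-12,1.5,100,0,0,0],[0.8,-14,1.5,150,0,0,0],[0.8,-14,1.5,220,0,0,0],[0.8,-14,1.5,220,0,0,0]]]'
python3 -m creep '[[[0.8,-10,0,0,0,0.15,0],[0.8,-10,0,0,0,0.3,0],[0.8,-10,0,0,0,0.4,0],[0.8,-10,0,0,0,0.4,0]]]'
python3 -c "
from h import *
s=ctrl.get_state();print(s['joint_positions']);print(R.from_rotvec(s['tool_rot']).as_matrix())"
```

```text
time: 56.3
position: [0.4161, -0.0754, 0.1002]
tool_rot: [-3.13, -0.24, 0.008]
ft_force: [-0.2, -0.1, -0.3]
grip_width: 0.802
time: 56.7
position: [0.4133, -0.0844, 0.1044]
tool_rot: [-3.094, -0.236, -0.44]
ft_force: [0.7, 0.0, 0.0]
grip_width: 0.801
[ 0.7455 -0.2875 -0.4611  2.3226 -0.3147  0.8373 -0.951 ]
[[ 0.9493  0.1496  0.2765]
 [ 0.1473 -0.9887  0.029 ]
 [ 0.2777  0.0132 -0.9606]]
```

```bash
python3 -m creep '[[[0.8,8,0,0,0,-0.2,0],[0.8,8,0,0,0,-0.2,0],[0.8,8,0,0,0,-0.2,0],[0.8,8,0,0,0,-0.2,0]]]'
python3 -c "
from h import *
plan((.42,-.0765,.10),-81.2)
s=ctrl.get_state();print(s['joint_positions']);print(R.from_rotvec(s['tool_rot']).as_matrix())"
```

```text
time: 57.1
position: [0.4209, -0.0815, 0.1062]
tool_rot: [3.125, 0.24, 0.125]
ft_force: [-0.3, 0.0, 0.5]
grip_width: 0.8
pos [ 0.4209 -0.0815  0.1062] jaw -81.2 t 57.1 grip 0.8 F [-0.3268  0.0426  0.5473] q7 -1.19
 to (0.42, -0.0765, 0.1) shift [-0.6 -5.1  6.1] rz -0.0
[ 0.7874 -0.1143 -0.6074  2.1554 -0.0954  1.0034 -1.1885]
[[ 0.9851  0.1525  0.08  ]
 [ 0.1529 -0.9882  0.001 ]
 [ 0.0792  0.0112 -0.9968]]
```

```bash
python3 -c "
from h import *
plan((.42,-.0767,.014),-81.2)"
```

```text
pos [ 0.4209 -0.0815  0.1062] jaw -81.2 t 57.1 grip 0.8 F [-0.3268  0.0426  0.5473] q7 -1.19
 to (0.42, -0.0767, 0.014) shift [-7.5 -5.9 91.8] rz -0.0
```

```bash
python3 -m creep '[[[0.8,-5,-5.9,40,0,0,0],[0.8,-7.5,-5.9,75,0,0,0],[0.8,-7.5,-5.9,92,0,0,0],[0.8,-7.5,-5.9,92,0,0,0],[0.8,-7.5,-5.9,92,0,0,0]]]'
python3 -c "
from h import *
plan((.42,-.0767,.014),-81.2)
s=ctrl.get_state();print(s['joint_positions']);print(R.from_rotvec(s['tool_rot']).as_matrix())"
```

```text
time: 57.6
position: [0.4199, -0.0777, 0.0146]
tool_rot: [3.124, 0.236, 0.126]
ft_force: [0.2, 0.4, 0.1]
grip_width: 0.8
pos [ 0.4199 -0.0777  0.0146] jaw -81.4 t 57.6 grip 0.8 F [0.1539 0.4034 0.0544] q7 -1.31
 to (0.42, -0.0767, 0.014) shift [ 0.2 -1.   0.6] rz -0.004
[ 0.7723  0.0463 -0.6447  2.244   0.0252  0.7807 -1.3081]
[[ 0.9855  0.1495  0.0804]
 [ 0.15   -0.9887 -0.0002]
 [ 0.0795  0.0123 -0.9968]]
```

Fingers are down behind the wall. Pushing forward in gentle steps.

```bash
python3 -m creep '[[[0.8,8,0,0.6,0,0,0],[0.8,18,0,1.4,0,0,0],[0.8,30,0,2.4,0,0,0],[0.8,45,0,3.6,0,0,0],[0.8,60,0,4.8,0,0,0]]]'
python3 -c "
from h import *
plan((.6,-.05,.014),-81.2)
s=ctrl.get_state();print(s['joint_positions']);
t=img('top');s=img('scene');cv2.imwrite('pics/s13f.png',s)"
```

```text
time: 58.1
position: [0.478, -0.0693, 0.0144]
tool_rot: [3.123, 0.235, 0.117]
ft_force: [-7.6, -1.7, 5.2]
grip_width: 0.798
pos [ 0.478  -0.0693  0.0144] jaw -81.4 t 58.1 grip 0.798 F [-7.5537 -1.7212  5.2493] q7 -1.45
 to (0.6, -0.05, 0.014) shift [123.2  -0.9   9.5] rz -0.004
[ 0.7048  0.1842 -0.6461  2.1171  0.1489  0.8071 -1.449 ]
```

```bash
python3 -m creep '[[[0.8,12,0,0.5,0,0.12,0],[0.8,24,0,1,0,0.25,0],[0.8,37,0,1.5,0,0.37,0],[0.8,50,0,2,0,0.5,0],[0.8,62,0,2.5,0,0.62,0]]]'
python3 -m creep '[[[0.8,0,0,0,0,0,0]]]'
python3 -c "
from h import *
plan((.62,-.047,.017),-81.2)
s=ctrl.get_state();print(s['joint_positions']);print(R.from_rotvec(s['tool_rot']).as_matrix())
s=img('scene');cv2.imwrite('pics/s14f.png',s)
m=(s.max(2).astype(int)-s.min(2)<40)
"
```

```text
time: 58.7
position: [0.5296, -0.0495, 0.0154]
tool_rot: [-2.95, -0.25, -0.852]
ft_force: [-3.6, -0.5, -0.6]
grip_width: 0.801
time: 58.8
position: [0.5301, -0.0486, 0.0154]
tool_rot: [-2.947, -0.247, -0.85]
ft_force: [-0.5, -0.1, -0.2]
grip_width: 0.797
pos [ 0.5301 -0.0486  0.0154] jaw -80.1 t 58.8 grip 0.797 F [-0.5465 -0.1456 -0.184 ] q7 -0.58
 to (0.62, -0.047, 0.017) shift [76.1 13.8 45.9] rz 0.019
[ 1.0281  0.0784 -0.8498  2.3781 -0.677   0.2377 -0.5845]
[[ 0.8348  0.1714  0.5232]
 [ 0.136  -0.985   0.1057]
 [ 0.5335 -0.0171 -0.8457]]
```

```bash
python3 -c "
from h import *
t=img('top');s=cv2.imread('pics/s14f.png')
cv2.imwrite('pics/s14.png',np.hstack([crop(s,195,140,130,150,3),crop(t,255,150,125,150,3)]))"
```

```text
(no output)
```

View pics/s14.png

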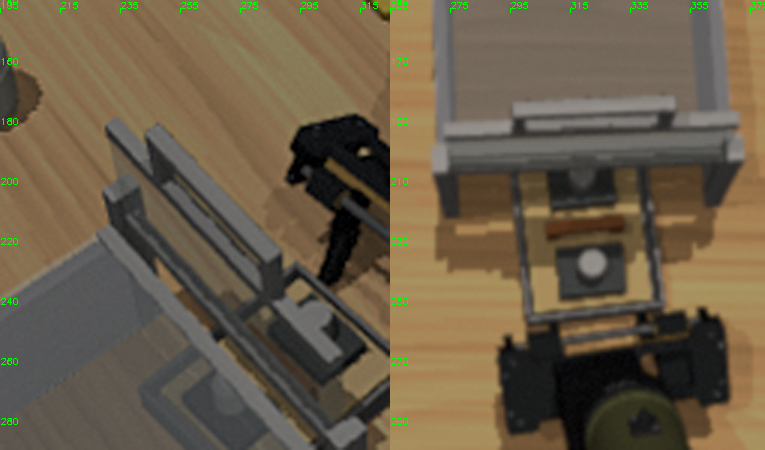

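Top view: tray under way with rear rim corners at (301,257) and (345.7,251.7), load intact, and the sash clear above it.

```bash
python3 -c "
from h import *
q=[plane('top',p,.03)[:2]*1000 for p in((301,257.3),(345.7,251.7))];d=q[0]-q[1];m=sum(q)/2;L=np.linalg.norm(d);y=d/L;x=np.array([y[1],-y[0]])
c=m+79*x;print(q,L,'yaw',np.degrees(np.arctan2(x[1],x[0])),'rear mid',m,'centre',c)
b=np.array([648.,-31]);a=np.radians(4.1);bx=np.array([np.cos(a),np.sin(a)]);by=np.array([-bx[1],bx[0]])
print('in bay',(c-b)@bx,(c-b)@by)
for z in(.285,.29): print(plane('top',(323.3,186),z))
R0=R.from_rotvec(ctrl.get_state()['tool_rot']).as_matrix()
for w in([-6,-3,0],[-6,-13,1]): print(R0.T@np.array(w,float))
"
```

```text
[array([530.1789,  13.7099]), array([ 548.1618, -105.4469])] 120.50610594055689 yaw 8.58224324196127 rear mid [539.1703 -45.8685] centre [617.2858 -34.0794]
in bay -30.855803771152804 -0.8755270303288637
[ 0.649 -0.033  0.285]
[ 0.6474 -0.0328  0.29  ]
[-5.4247  1.9153 -3.4503]
[-6.271  11.7462 -5.3573]
```

Tray centre is now (-31,-1) mm in bay coordinates with yaw 8.6°, aligned with the gripper. It needs 131 mm more, straight in.

```bash
python3 -c "
from h import *
R0=R.from_rotvec(ctrl.get_state()['tool_rot']).as_matrix()
for d in(12,60): print(R0.T@np.array([d*.996,d*.087,1.*d/60]))
"
```

```text
[10.2324  1.0382  6.1806]
[51.1622  5.1912 30.9029]
```

```bash
python3 -m creep '[[[0.8,10.2,1,6.2,0,0,0],[0.8,20.5,2,12.4,0,0,0],[0.8,30.7,3.1,18.5,0,0,0],[0.8,41,4.1,24.7,0,0,0],[0.8,51.2,5.2,30.9,0,0,0]]]'
python3 -c "
from h import *
s=ctrl.get_state();print(s['joint_positions']);R0=R.from_rotvec(s['tool_rot']).as_matrix();print(R0)
plan((.624,-.0405,.018),-81.2);plan((.661,-.0375,.018),-81.2)
"
```

```text
time: 59.4
position: [0.5896, -0.041, 0.0157]
tool_rot: [-2.947, -0.256, -0.842]
ft_force: [-4.3, -1.0, -2.7]
grip_width: 0.801
[ 0.7592  0.1918 -0.6479  2.2557 -0.337   0.2166 -0.9356]
[[ 0.8363  0.1774  0.5188]
 [ 0.1415 -0.984   0.1084]
 [ 0.5297 -0.0172 -0.848 ]]
pos [ 0.5896 -0.041   0.0157] jaw -79.8 t 59.4 grip 0.801 F [-4.329  -0.9646 -2.717 ] q7 -0.94
 to (0.624, -0.0405, 0.018) shift [30.1  5.5 15.9] rz 0.025
pos [ 0.5896 -0.041   0.0157] jaw -79.8 t 59.4 grip 0.801 F [-4.329  -0.9646 -2.717 ] q7 -0.94
 to (0.661, -0.0375, 0.018) shift [61.4  9.2 35.4] rz 0.025
```

```bash
python3 -m creep '[[[0.8,7.5,1.2,4,0,0,0.01],[0.8,15,2.5,8,0,0.05,0.02],[0.8,22,4,12,0,0.1,0.025],[0.8,30,5.5,16,0,0.15,0.025],[0.8,30,5.5,16,0,0.2,0.025]]]'
python3 -c "
from h import *
s=ctrl.get_state();print(s['joint_positions']);R0=R.from_rotvec(s['tool_rot']).as_matrix();print(R0)
plan((.661,-.0375,.018),-81.2)
"
```

```text
time: 59.9
position: [0.6183, -0.0361, 0.0233]
tool_rot: [-2.86, -0.224, -1.006]
ft_force: [-2.5, -0.4, -1.6]
grip_width: 0.798
[ 0.8732  0.2502 -0.7469  2.2698 -1.0468  0.1107 -0.2043]
[[ 0.7706  0.1717  0.6138]
 [ 0.1046 -0.984   0.144 ]
 [ 0.6287 -0.0468 -0.7763]]
pos [ 0.6183 -0.0361  0.0233] jaw -80.1 t 59.9 grip 0.798 F [-2.5121 -0.3608 -1.6453] q7 -0.20
 to (0.661, -0.0375, 0.018) shift [29.4  8.9 30.1] rz 0.019
```

The tip has risen near rim height, so I'll back off a touch, lower it, and then continue.

```bash
python3 -m creep '[[[0.8,-4,0,-2,0,0,0],[0.8,-10,-0.2,6,0,0,0],[0.8,-10,-0.2,6,0,0,0],[0.8,-10,-0.2,6,0,0,0]]]'
python3 -c "
from h import *
s=ctrl.get_state();print(s['joint_positions']);R0=R.from_rotvec(s['tool_rot']).as_matrix();print(R0)
plan((.661,-.036,.013),-81.2);plan((.64,-.038,.013),-81.2)
"
```

```text
time: 60.3
position: [0.6155, -0.0368, 0.0137]
tool_rot: [-2.86, -0.222, -1.009]
ft_force: [-0.1, 0.2, 0.1]
grip_width: 0.801
[ 0.8566  0.2666 -0.7277  2.2806 -1.272   0.096   0.0297]
[[ 0.7696  0.1705  0.6153]
 [ 0.104  -0.9843  0.1426]
 [ 0.63   -0.0458 -0.7753]]
pos [ 0.6155 -0.0368  0.0137] jaw -80.2 t 60.3 grip 0.801 F [-0.0769  0.2032  0.0844] q7 0.03
 to (0.661, -0.036, 0.013) shift [34.7  7.  28.7] rz 0.018
pos [ 0.6155 -0.0368  0.0137] jaw -80.2 t 60.3 grip 0.801 F [-0.0769  0.2032  0.0844] q7 0.03
 to (0.64, -0.038, 0.013) shift [18.3  5.4 15.5] rz 0.018
```

```bash
python3 -m creep '[[[0.8,4,1,3.5,0,-0.02,0],[0.8,9,2.5,7.5,0,-0.03,0],[0.8,14,4,12,0,-0.03,0],[0.8,18.3,5.4,15.5,0,-0.03,0],[0.8,18.3,5.4,15.5,0,-0.03,0]]]'
python3 -c "
from h import *
s=ctrl.get_state();print(s['joint_positions']);R0=R.from_rotvec(s['tool_rot']).as_matrix();print(R0)
plan((.661,-.036,.013),-81.2)
t=img('top');cv2.imwrite('pics/t15f.png',t)
"
```

```text
time: 60.8
position: [0.6391, -0.0376, 0.0123]
tool_rot: [-2.877, -0.227, -0.964]
ft_force: [-1.6, 0.3, -0.3]
grip_width: 0.8
[ 0.5635  0.2641 -0.4408  2.2152 -1.026   0.1517 -0.2622]
[[ 0.7886  0.1717  0.5905]
 [ 0.1092 -0.9841  0.1403]
 [ 0.6052 -0.0461 -0.7947]]
pos [ 0.6391 -0.0376  0.0123] jaw -80.1 t 60.8 grip 0.8 F [-1.6326  0.3307 -0.2991] q7 -0.26
 to (0.661, -0.036, 0.013) shift [17.9  2.1 12.6] rz 0.019
```

```bash
python3 -m creep '[[[0.8,5,0.6,3.5,0,0,0],[0.8,10,1.2,7,0,0,0],[0.8,15,1.8,10.5,0,0,0],[0.8,19.5,2.2,13.8,0,0,0],[0.8,19.5,2.2,13.8,0,0,0]]]'
python3 -c "
from h import *
s=ctrl.get_state();print(s['joint_positions'])
plan((.661,-.036,.013),-81.2)
s=img('scene');cv2.imwrite('pics/s16f.png',s)
t=img('top');cv2.imwrite('pics/t16f.png',t)
c=t[196:260,285:365]
red=lambda c:(c[...,2]>c[...,0]+45)&(c[...,2]<150)
"
```

```text
time: 61.35
position: [0.6627, -0.0363, 0.0125]
tool_rot: [-2.878, -0.224, -0.964]
ft_force: [-2.2, 0.2, -1.4]
grip_width: 0.799
[ 0.478   0.2947 -0.3669  2.1652 -0.9643  0.1571 -0.3389]
pos [ 0.6627 -0.0363  0.0125] jaw -80.2 t 61.4 grip 0.799 F [-2.2404  0.2382 -1.3944] q7 -0.34
 to (0.661, -0.036, 0.013) shift [-1.1 -0.6 -1.4] rz 0.018
```

```bash
python3 -m creep '[[[0.8,3,0.3,2,0,0,0],[0.8,5,0.6,3.7,0,0,0],[0.8,5,0.6,3.7,0,0,0],[0.8,5,0.6,3.7,0,0,0]]]'
python3 -m creep '[[[0.8,-16,-2.4,-11,0,0,0],[0.8,-32,-4.8,-22,0,0,0],[0.8,-48,-7,-33,0,-0.1,0],[0.8,-64,-9,-44,0,-0.2,0],[0.8,-80,-11,-55,0,-0.3,0]]]'
python3 -c "
from h import *
s=ctrl.get_state();print(s['joint_positions'])
plan((.5,-.05,.3),-81.2)
t=img('top');cv2.imwrite('pics/t17f.png',t)
"
```

```text
time: 61.85
position: [0.6688, -0.0361, 0.0126]
tool_rot: [-2.878, -0.224, -0.964]
ft_force: [-4.8, 0.2, -0.6]
grip_width: 0.799
time: 62.35
position: [0.5866, -0.0367, 0.0091]
tool_rot: [-2.96, -0.249, -0.665]
ft_force: [1.1, 0.9, -0.4]
grip_width: 0.804
[ 0.107   0.1798  0.0277  2.1932 -0.5068  0.4008 -0.8374]
pos [ 0.5866 -0.0367  0.0091] jaw -79.6 t 62.4 grip 0.804 F [ 1.065   0.909  -0.3621] q7 -0.84
 to (0.5, -0.05, 0.3) shift [  46.7  -19.7 -299.5] rz 0.028
```

```bash
python3 -m creep '[[[0.8,-20,0,-20,0,-0.1,0],[0.8,-35,0,-50,0,-0.2,0],[0.8,-52,0,-89,0,-0.3,0],[0.8,-52,0,-89,0,-0.43,0],[0.8,-52,0,-89,0,-0.43,0]]]'
python3 -c "
from h import *
s=ctrl.get_state();print(s['joint_positions']);print(R.from_rotvec(s['tool_rot']).as_matrix())
plan((.5,-.05,.34),-86)
t=img('top');s=img('scene');cv2.imwrite('pics/t18f.png',t);cv2.imwrite('pics/s18f.png',s)
cv2.imwrite('pics/s18.png',np.hstack([crop(s,195,140,130,180,3),crop(t,255,110,125,180,3)]))"
```

```text
time: 62.9
position: [0.5083, -0.0513, 0.0677]
tool_rot: [-3.064, -0.292, -0.032]
ft_force: [1.5, 0.8, 0.4]
grip_width: 0.8
[-0.024   0.1592  0.13    1.9811 -0.1037  0.9972 -1.2206]
[[ 0.9818  0.1891  0.0147]
 [ 0.1878 -0.98    0.0653]
 [ 0.0268 -0.0613 -0.9978]]
pos [ 0.5083 -0.0513  0.0677] jaw -79.1 t 62.9 grip 0.8 F [1.4631 0.7758 0.3849] q7 -1.22
 to (0.5, -0.05, 0.34) shift [  -0.6  -19.6 -271.8] rz 0.121
```

View pics/s18.png

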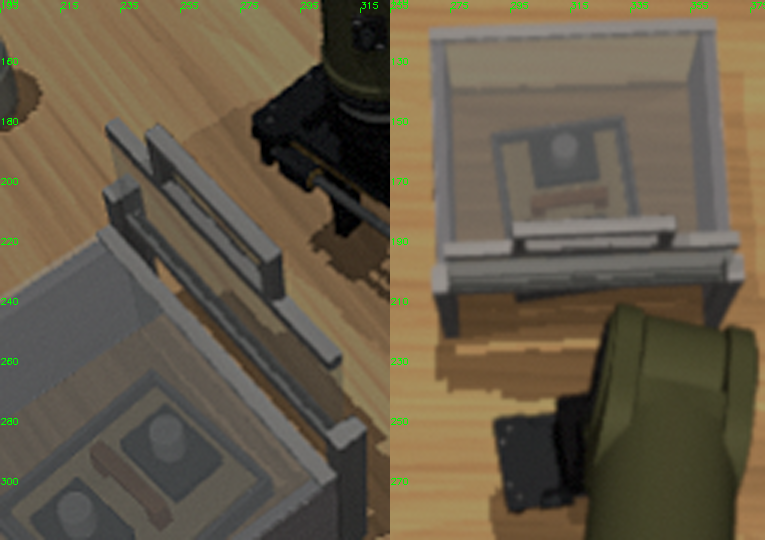

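The scene view shows the whole tray behind the sash with board and both weights in place. The top view has the front rim corners at (289.3,155) and (332.3,149.3). Checking the numbers.

```bash
python3 -c "
from h import *
b=np.array([648.,-31]);a=np.radians(4.1);bx=np.array([np.cos(a),np.sin(a)]);by=np.array([-bx[1],bx[0]])
q=[plane('top',p,.03)[:2]*1000 for p in((289.3,155),(332.3,149.3))];d=q[0]-q[1];m=sum(q)/2;y=d/np.linalg.norm(d);x=np.array([y[1],-y[0]]);c=m-79*x
print('top',q,np.linalg.norm(d),'in bay',(c-b)@bx,(c-b)@by,'yaw',np.degrees(np.arctan2(x[1],x[0])))
q=[plane('scene',p,.03)[:2]*1000 for p in((245,264),(285.7,303.3))];print('scene rear corners in bay',[((p-b)@bx,(p-b)@by) for p in q])
plan((.649,-.0325,.335),4)
"
```

```text
top [array([816.8964,  53.5279]), array([837.215 , -65.8883])] 121.13240943226025 in bay 101.74321824710174 4.30503981504891 yaw 9.65639458366922
scene rear corners in bay [(np.float64(36.20219894098127), np.float64(-61.14213263072625)), (np.float64(26.395178216307627), np.float64(69.27099536141799))]
pos [ 0.5041 -0.0525  0.0652] jaw -79.2 t 63.0 grip 0.803 F [-0.9002  0.0944 -0.1617] q7 -1.22
 to (0.649, -0.0325, 0.335) shift [ 152.1   -9.3 -266.4] rz -1.453
```

```bash
python3 -m creep '[[[0.6,0,0,-50,-0.065,0,0],[0.6,0,0,-100,-0.065,0,0],[0.6,0,0,-150,-0.065,0,0],[0.6,0,0,-200,-0.065,0,0],[0.6,0,0,-240,-0.065,0,0]]]'
python3 -m creep '[[[0.6,40,0,-50,0,0,0],[0.6,50,0,-50,0,0,0],[0.6,50,0,-50,0,0,0]]]'
for i in 1 2 3; do python3 -m creep '[[[0.6,0,0,0,0,0,-0.485],[0.6,0,0,0,0,0,-0.485],[0.6,0,0,0,0,0,-0.485],[0.6,0,0,0,0,0,-0.485],[0.6,0,0,0,0,0,-0.485]]]' >/dev/null; done
python3 -c "
from h import *
plan((.6505,-.0315,.345),4)
print(R.from_rotvec(ctrl.get_state()['tool_rot']).as_matrix())"
```

```text
time: 63.5
position: [0.5009, -0.0685, 0.3071]
tool_rot: [3.127, 0.292, 0.037]
ft_force: [-0.1, -0.2, -0.7]
grip_width: 0.609
time: 63.8
position: [0.5512, -0.0583, 0.3565]
tool_rot: [3.127, 0.294, 0.037]
ft_force: [0.7, 0.6, -0.8]
grip_width: 0.601
pos [ 0.5486 -0.0595  0.3552] jaw 3.9 t 65.3 grip 0.601 F [-0.1028  0.2262  0.201 ] q7 0.13
 to (0.6505, -0.0315, 0.345) shift [ 21.1 103.3  12. ] rz -0.003
[[-0.0672  0.9976  0.0184]
 [ 0.9977  0.0672 -0.0006]
 [-0.0018  0.0183 -0.9998]]
```

```bash
python3 -m creep '[[[0.6,21,103,0,0,0,0],[0.6,21,103,0,0,0,0],[0.6,21,103,0,0,0,0],[0.6,21,103,0,0,0,0],[0.6,21,103,0,0,0,0]]]'
python3 -m creep '[[[0.6,0,0,40,0,0,0],[0.6,0,0,70,0,0,0],[0.6,0,0,84,0,0,0],[0.6,0,0,84,0,0,0],[0.6,0,0,84,0,0,0]]]'
python3 -c "
from h import *
plan((.6505,-.0315,.268),4)"
```

```text
time: 65.8
position: [0.6498, -0.0321, 0.3579]
tool_rot: [2.136, 2.284, 0.018]
ft_force: [-0.8, 0.3, 0.7]
grip_width: 0.596
time: 66.3
position: [0.6523, -0.0319, 0.276]
tool_rot: [2.133, 2.283, 0.022]
ft_force: [-0.2, 0.6, -0.1]
grip_width: 0.602
pos [ 0.6523 -0.0319  0.276 ] jaw 3.9 t 66.3 grip 0.602 F [-0.2101  0.5896 -0.0692] q7 0.09
 to (0.6505, -0.0315, 0.268) shift [ 0.5 -1.9  8. ] rz -0.002
```

```bash
python3 -m creep '[[[0.6,0.5,-1.9,8,0,0,0],[0.6,0.5,-1.9,8,0,0,0],[0.05,0.5,-1.9,8,0,0,0],[0.05,0.5,-1.9,8,0,0,0],[0.05,0.5,-1.9,8,0,0,0]]]' 50
python3 -m creep '[[[0.05,0,0,0,0,0,0],[0.05,0,0,0,0,0,0],[0.05,0,0,0,0,0,0],[0.05,0,0,0,0,0,0],[0.05,0,0,0,0,0,0]]]'
python3 -m creep '[[[0.05,0,0,0,0,0,0],[0.05,0,0,15,0,0,0],[0.05,0,0,30,0,0,0],[0.05,0,0,45,0,0,0],[0.05,0,0,60,0,0,0]]]'
python3 -m creep '[[[0.05,0,0,15,0,0,0],[0.05,0,0,30,0,0,0],[0.05,0,0,45,0,0,0],[0.05,0,0,50,0,0,0],[0.05,0,0,50,0,0,0]]]'
```

```text
time: 66.8
position: [0.6505, -0.0311, 0.2661]
tool_rot: [2.133, 2.286, 0.02]
ft_force: [-1.0, 0.0, -0.1]
grip_width: 0.407
time: 67.3
position: [0.6502, -0.0312, 0.2658]
tool_rot: [2.134, 2.286, 0.019]
ft_force: [-0.5, -0.4, 0.6]
grip_width: 0.129
time: 67.8
position: [0.6503, -0.0311, 0.2049]
tool_rot: [2.135, 2.287, 0.017]
ft_force: [-4.7, 0.6, 4.5]
grip_width: 0.129
time: 68.3
position: [0.6502, -0.0312, 0.1528]
tool_rot: [2.136, 2.289, 0.013]
ft_force: [-3.9, 0.1, -8.8]
grip_width: 0.132
```

```bash
python3 -m creep '[[[0.05,0,0,4,0,0,0],[0.05,0,0,8,0,0,0],[0.05,0,0,8,0,0,0]]]'
python3 -m creep '[[[0.05,0,0,3,0,0,0],[0.05,0,0,6,0,0,0],[0.05,0,0,6,0,0,0]]]'
```

```text
time: 68.6
position: [0.6503, -0.0312, 0.1468]
tool_rot: [2.136, 2.289, 0.014]
ft_force: [-7.6, 0.4, -0.1]
grip_width: 0.134
time: 68.9
position: [0.6503, -0.0311, 0.141]
tool_rot: [2.136, 2.289, 0.013]
ft_force: [-7.8, 1.1, 0.5]
grip_width: 0.129
```

```bash
python3 -m creep '[[[0.05,0,0,2,0,0,0],[0.05,0,0,4,0,0,0],[0.05,0,0,4,0,0,0]]]'
python3 -m creep '[[[0.05,0,0,2,0,0,0],[0.05,0,0,3,0,0,0],[0.05,0,0,3,0,0,0]]]'
```

```text
time: 69.2
position: [0.6503, -0.0311, 0.1372]
tool_rot: [2.136, 2.289, 0.013]
ft_force: [-9.1, 0.5, 1.0]
grip_width: 0.129
time: 69.5
position: [0.6503, -0.0312, 0.1357]
tool_rot: [2.136, 2.289, 0.014]
ft_force: [-12.4, 0.7, 8.9]
grip_width: 0.13
```

```bash
python3 -m creep '[[[0.05,0,0,1.5,0,0,0],[0.05,0,0,2.5,0,0,0],[0.05,0,0,2.5,0,0,0]]]'
python3 -m creep '[[[0.3,0,0,0,0,0,0],[0.5,0,0,0,0,0,0],[0.6,0,0,0,0,0,0],[0.6,0,0,0,0,0,0],[0.6,0,0,0,0,0,0]]]'
python3 -m creep '[[[0.6,0,0,-50,0,0,0],[0.6,0,0,-100,0,0,0],[0.6,0,0,-140,0,0,0],[0.6,0,0,-140,0,0,0],[0.6,0,0,-140,0,0,0]]]'
python3 -c "
from h import *
plan((.5,-.2,.3))
t=img('top').astype(int);s=img('scene');cv2.imwrite('pics/s20f.png',s);cv2.imwrite('pics/t20f.png',t)
a=cv2.imread('pics/s8.png');b=crop(s,220,170,150,120,4)
# handle bar/sash appearance vs the shut picture s14-start (scene0), region of handle+roof
z=cv2.imread('pics/scene0.png')[205:290,235:315];y=s[205:290,235:315]
for dv in range(-12,7,1):
  zz=cv2.imread('pics/scene0.png')[205+0:290,235:315].astype(int);yy=s[205+dv:290+dv,235:315].astype(int);print(dv,int(abs(zz-yy).mean()*10),end=' ')
"
```

```text
time: 69.8
position: [0.6504, -0.0312, 0.1357]
tool_rot: [2.136, 2.288, 0.015]
ft_force: [-17.7, 0.7, 18.2]
grip_width: 0.127
time: 70.3
position: [0.6534, -0.0313, 0.1323]
tool_rot: [2.133, 2.285, 0.02]
ft_force: [0.3, -0.5, -0.5]
grip_width: 0.501
time: 70.8
position: [0.651, -0.0312, 0.2736]
tool_rot: [2.132, 2.284, 0.022]
ft_force: [-0.2, 0.6, -1.0]
grip_width: 0.596
pos [ 0.651  -0.0312  0.2736] jaw 3.9 t 70.8 grip 0.596 F [-0.2184  0.5703 -1.0302] q7 0.09
 to (0.5, -0.2, 0.3) shift [-158.1 -161.7  -29.5] rz None
-12 312 -11 307 -10 302 -9 296 -8 290 -7 284 -6 279 -5 275 -4 272 -3 266 -2 259 -1 248 0 236 1 229 2 225 3 227 4 234 5 239 6 241 [ WARN:0@4.902] global loadsave.cpp:1063 imwrite_ Unsupported depth image for selected encoder is fallbacked to CV_8U.
```

```bash
python3 -m creep '[[[0.6,-158,-160,-30,0,0,0],[0.6,-158,-160,-30,0,0,0],[0.6,-158,-160,-30,0,0,0],[0.6,-158,-160,-30,0,0,0],[0.6,-158,-160,-30,0,0,0]]]'
python3 -m creep '[[[0.6,-100,-40,0,0,0,0],[0.6,-100,-40,0,0,0,0],[0.6,-100,-40,0,0,0,0],[0.6,-100,-40,0,0,0,0]]]'
python3 -c "
from h import *
t=img('top');s=img('scene');cv2.imwrite('pics/s21f.png',s);cv2.imwrite('pics/t21f.png',t)
for n,im,f0,(x,y,w,h) in(('top',t,'pics/top0.png',(290,190,64,20)),('scene',s,'pics/scene0.png',(245,212,55,55))):
  g=cv2.cvtColor(cv2.imread(f0),6).astype(np.float32);k=cv2.cvtColor(im,6).astype(np.float32)
  print(n,'mean abs diff, by row shift:',[(d,round(float(abs(g[y:y+h,x:x+w]-k[y+d:y+h+d,x:x+w]).mean()),1)) for d in range(-4,5)])
k=cv2.cvtColor(t,6)
for u in(305,325,335): print(u,[(v,int(k[v,u])) for v in range(194,210)])
seg('top',t,(285,145,60,55),dark,.043)
print('loaded parts since s18f:',np.abs(cv2.imread('pics/s18f.png').astype(int)[262:330,195:290]-s[262:330,195:290]).mean())"
```

```text
time: 71.4
position: [0.4973, -0.2038, 0.2986]
tool_rot: [2.141, 2.281, 0.015]
ft_force: [-0.1, -0.4, -0.8]
grip_width: 0.599
time: 71.8
position: [0.4661, -0.3041, 0.2974]
tool_rot: [2.141, 2.282, 0.017]
ft_force: [0.8, 1.1, -0.6]
grip_width: 0.601
top mean abs diff, by row shift: [(-4, 30.6), (-3, 29.4), (-2, 26.6), (-1, 22.6), (0, 17.7), (1, 14.2), (2, 17.4), (3, 24.2), (4, 28.0)]
scene mean abs diff, by row shift: [(-4, 23.1), (-3, 22.9), (-2, 21.8), (-1, 20.0), (0, 17.8), (1, 16.6), (2, 15.7), (3, 16.9), (4, 19.7)]
305 [(194, 110), (195, 114), (196, 130), (197, 147), (198, 151), (199, 148), (200, 146), (201, 145), (202, 150), (203, 143), (204, 103), (205, 96), (206, 126), (207, 127), (208, 90), (209, 56)]
325 [(194, 89), (195, 109), (196, 137), (197, 147), (198, 148), (199, 145), (200, 143), (201, 149), (202, 146), (203, 109), (204, 90), (205, 119), (206, 119), (207, 86), (208, 58), (209, 58)]
335 [(194, 117), (195, 134), (196, 145), (197, 144), (198, 137), (199, 142), (200, 146), (201, 149), (202, 137), (203, 96), (204, 103), (205, 127), (206, 125), (207, 85), (208, 58), (209, 62)]
top [323. 191.] [765.7 -18.2] [155.  163.3] 1.7
loaded parts since s18f: 8.356501547987616
```

Relative to the start picture the handle now sits a bit lower, and it travelled the full 130 mm between stops, so the sash is fully shut (it began slightly open). Last check that the load did not shift, then hand in.

```bash
python3 -c "
from h import *
a=cv2.imread('pics/s18f.png');s=cv2.imread('pics/s21f.png')
for n,(x,y,w,h) in dict(w_near=(236,270,32,36),w_far=(205,298,32,32),handle=(222,285,32,32)).items():
  r=cv2.matchTemplate(s[y-10:y+h+10,x-10:x+w+10],a[y:y+h,x:x+w],cv2.TM_CCOEFF_NORMED);print(n,cv2.minMaxLoc(r)[1],np.array(cv2.minMaxLoc(r)[3])-10)
t=cv2.imread('pics/t21f.png');t0=cv2.imread('pics/top0.png');x,y,w,h=440,190,45,40
r=cv2.matchTemplate(t[y-10:y+h+10,x-10:x+w+10],t0[y:y+h,x:x+w],cv2.TM_CCOEFF_NORMED);print('jar',cv2.minMaxLoc(r)[1],np.array(cv2.minMaxLoc(r)[3])-10)
print(ctrl.close_job())"
```

```text
w_near 0.978969395160675 [0 0]
w_far 0.9834085702896118 [0 0]
handle 0.9819766879081726 [0 0]
jar 0.7362213730812073 [0 0]
the job is handed in; nothing more can be done
None
```

The job is done and handed in at about 72 s of the 210 s allowed; no verdict was reported. Both panels that were present lie flat and spread in the tray, with the board level on them and both weights standing on it. The loaded tray was slid in without being lifted, and the sash is shut. Panel B was knocked aside once while in the tray, and I moved it back before placing the board.

**Last checks**
- **Tray:** its centre is about 102 mm inside the sash plane by the top view; the arm's own reading and the scene view put it at about 107–110 mm. Sideways it is about 4 mm off centre.
- **Sash:** it travelled the full 130 mm between its two stops and met the lower one at 18 N. The pictures show the handle slightly lower than at the start, which suggests the sash began a few millimetres open.
- **Load:** the weights and board handle show zero shift after the sash was closed. The panels under the board can't be seen there, so their flatness rests on the last look before the board went on and on the board sitting level.
- **Jar:** it is in the same position as at the start. The picture match was only 0.74, possibly from changed shadows, and I had no views left to look directly.

The two cameras disagreed by 2–3 mm on most positions, and by up to 9 mm for the board while it was held. I relied mainly on the top view, which agreed with the arm to under 1 mm at the tray.

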